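# Clear the vacuum sealer's flap and show its filter plate

## Task

A small steel pail was left standing on the service flap of the vacuum sealer: hang it by its handle on the hook stand and let go of it. Then swing the flap up until it stands open, draw the filter plate straight up out of the slot beneath, and hold it upright over the middle of the empty cream tub, clear above the rim, so that it can be inspected. Finish while still holding the plate there, with the pail still on the hook and the flap still open, and do not disturb the clear packs or the pump bottle.

Things in the scene. Friction and masses are not known exactly. Their poses are not given: they have to be found in the camera images.
- pail_grip (a point): Centre of the white level grip (14 x, 76 y, 36 mm tall) of the pail's rigid handle. Steel pail, 90 mm across, 80 mm high, 0.3 kg, stands on the closed flap; this point is 146 mm above its underside. Two side bars (y +-43 mm) carry the grip; the hook passes along x through the opening (48 mm high, 70 wide) between rim and grip: keep fingertips above the grip's underside. z up.
- hook_rest (a point): Top of the hook stand's level round steel arm (10 mm thick), half-way along it, 170 mm above the table: the pail's grip rests across it here. The arm points to -x: free end 66 mm towards -x, with a lip 13 mm higher than the arm's top; the 10 mm post is 70 mm towards +x and ends at arm height. Fixed, on the left or right.
- machine: White bench vacuum sealer, 260 (x) x 300 (y) x 120 mm, fixed; origin at its underside's centre, front at -x. In its top, under the flap, a well from x -60 to +85, y -75 to +75 mm, floor 70 mm above the table; in that floor a slot 93 (x) x 11 mm, centred on the origin, down to 20 mm above the table.
- flap (a joint): Steel service flap, 160 (x) x 180 (y) x 6 mm, on the sealer's top. 0 = closed (level), grows as its front edge swings up and over towards +x of the sealer, 1.57 = upright, stop at 1.8 rad. Its hinge is stiff: it stays where it is left. About 4 N at the handle lifts it.
- flap_handle (a point): Middle of the flap's bar handle: a 10 mm thick round bar, 100 mm long along the sealer's y, on two posts, its centre 34 mm above the flap's upper face, 20 mm from the front edge.
- flap_hinge (a point): Middle of the flap's hinge axis, which runs along the sealer's y at its far (+x) side, 120 mm above the table. With the flap closed the handle bar is 140 mm towards -x and 40 mm above it. x, y, z turn with the flap; closed they equal the sealer's.
- plate_center (a point): Centre (half-way up) of the steel filter plate hidden under the flap: upright, perforated, 8 mm thick (y), 92 mm tall, 0.18 kg: lower part 90 mm long (x), 65 high; above it a grip tab 44 mm long, 27 high, equally thick. Stands in the slot with 1.5 mm play, lower edge 20 mm and tab top 112 mm above the table: the upper 42 mm stand free over the well's floor. z up.
- tub_rim (a point): Centre of the open top of the cream drip tub, 240 (x) x 180 (y) x 80 mm high, fixed; this point lies at rim height, 80 mm above the table. On the opposite side of the sealer from the hook stand.
- hook: The hook stand; origin at the centre of its foot's underside, axes as hook_rest.
- tub: The cream tub; origin at the centre of its underside.
- packs: Stack of two closed empty clear packs, 125 x 165 x 78 mm, beyond the sealer; bystander. Origin under its centre.
- bottle: White pump bottle, 68 mm across, 177 mm tall, beyond the sealer; bystander. Origin under its centre.

How it is judged:
By the outcome, as a careful person would: the job done as asked, in the order asked, and still so for the second after the job is handed in, while the arm keeps its last pose, push and grip.
It also fails if it takes over 72 s, if anything falls off the work surface, if the arm or the gripper's body presses on something with over 40 N, if the wrist force passes 120 N, or if a joint passes its speed limit or range.

## Robot

A 6-joint arm with a two-finger parallel gripper is mounted at the origin on the work surface. World frame = base frame: x ahead of the robot, y to its left, z up, the work surface at z = 0. Lengths are in m, angles in rad, forces in N, time in s.
With the tool pointing down it reaches from about 0.375 to 0.975 m from the base axis. Payload 3.8 kg.
Tool frame: the origin (TCP) lies at the very end of the fingers, on their centre line; the grasp point (between the pads) lies 19 mm behind it; z points along the fingers, x is the direction in which the jaws open and shut, and the axes are right-handed (so a half turn about z gives the same grasp; the last joint's range is limited). The gripper opens to 88 mm and grips with 3 to 60 N. Pads are 18 mm wide; open, the fingers measure 123 mm over their backs; the gripper's body (75 mm by 187 mm) begins 45 mm behind the grasp point.
Start: joints at [1.213, 0.264, 1.604, -0, 1.274, -0.037], TCP at [0.213, 0.641, 0.239] pointing down, gripper open.
Joint ranges: [-2.63, 2.63], [-0.94, 2.18], [0.31, 2.57], [-1.31, 4.45], [0, 2.66], [-2.55, 2.55]. Speed limits (rad/s): [2.57, 2.57, 3.14, 3.14, 3.14, 3.14].

## Interface

Orientations are given as a 3x3 rotation matrix whose columns are the frame's x, y, z axes.
In Python, from station import robot gives the robot as it stands.
- The arm moves only by the tool drive_tool, never from a script. Its argument "motion" is a list of rows, each an object with "fingers": the closure, from 0 (fully open) to 1 (shut); "slide": the shift along the tool's x, y, z in mm, a list of three; "yaw": the turn about the tool's z in degrees. A call has 1 to 5 rows; each row shifts and turns the commanded pose from where the row before left it, along the tool's axes as they then stand; what a row does not reach is not made up. A row lasts 1/12 s, in which the tool goes at most 41.7 mm and 7.16 degrees, less where a joint would pass 70% of its speed; a pose out of reach is approached as far as the arm can. A call is refused whole if a number of a shift passes 41.7 or a number of a turn 7.16, either way. A call with a gripper value outside its range is refused whole. The fingers move at their own pace and stop on an object; the grip force is fixed at half the most. Time passes only in rows, so rows that do not move let the fingers close. It gives the time, the measured TCP pose, the force and the opening at its end, in the units of the state.
- robot.get_obs(): the state, without advancing time (a new reading comes with each control period).
- robot.snapshot(name): name is "scene" or "top"; returns a dict with "img" (480x640x3 uint8, red, green, blue), "intrinsics" (3x3 intrinsics, pixels), "k1" (the pictures are not rectified: a ray, as slopes to the right and down, at radius r is drawn at 1 + k1 r^2 times it, then the intrinsics apply), "position" and "rotation" of the camera in the world. Camera axes: x right, y down, z forward; pixel columns grow to the right and rows downward; lengths in m; the calibration is good to about 2 mm. A picture is of the moment at which its call begins. There is no depth.
- robot.finish_job(): hands the job in, once; it reports no verdict.
Trained networks look in a picture, given as the dict that the camera call returned (one of the last four; its "shot" number tells which), for a name from the list of things; names that differ only in an ending like _2 or _b are one class to them, and where a whole thing is asked for, a point or a joint stands for the part that bears it (a point fixed in the world has none). Each returns a list of dicts, best first, with "conf" (0 to 1); they miss things now and then, are a little off and sometimes report something else, mostly with a low value. They report only what shows in the picture. A call takes as long as a camera call.
- robot.cut_out(picture, label): "pixels" (480x640 bool, what is visible of it) and "box" ([left, top, width, height] in pixels, round what is visible of it).
The state is a dict: "time": time; "joint_pos": joint angles; "qd": joint speeds; "joint_efforts": joint torques, N m; "position": TCP position; "ee_rot": TCP orientation; "wrist_force": force on the tool from outside, world axes, zero at the start; "wrist_torque": the same for the moment, N m; "width": finger opening in m.
Only numpy, scipy, OpenCV 4.12 (cv2) and the standard library are available. Lean on these libraries where they do the work, as an engineer would, in place of code of your own. Each camera call takes 0.05 s, during which the arm holds its last target.

## Working session

There is one attempt and no reset: what is moved stays moved. The work goes in short steps, Python scripts to look and compute and a tool call to move; the robot and the scene stay as the last step left them, time stands still between calls to the robot, and variables do not carry over. Pictures are saved under pics/ and viewed, and the job is handed in when it is done.

Besides the shell and the picture viewer there is one more tool, called by a JSON object that holds its "fn" and its "kwargs". drive_tool: Moves the arm, as the interface text tells. Its arguments: {"type":"object","properties":{"motion":{"type":"array"}},"required":["motion"]}

```bash
ls; mkdir -p pics; python3 - <<'E'
from station import robot
import cv2, pickle
o=robot.get_obs(); print(o)
for n in ["scene","top"]:
    p=robot.snapshot(n); cv2.imwrite(f"pics/{n}0.png",p["img"][:,:,::-1]); pickle.dump(p,open(f"{n}0.pkl","wb"))
    print({k:v for k,v in p.items() if k!="img"})
    for l in ["pail_grip","flap","machine","hook","tub","packs","bottle","flap_handle"]:
        for d in robot.cut_out(p,l)[:2]:
            print(n,l,round(d["conf"],2),d["box"])
            pickle.dump(d["pixels"],open(f"m_{n}_{l}.pkl","wb")) if d["conf"]>.5 else 0
E
```

```text
pics
{'time': 0.0, 'joint_pos': array([ 1.21310567e+00,  2.64759176e-01,  1.60534108e+00, -2.45306998e-05,
        1.27369581e+00, -3.69084190e-02]), 'qd': array([-0.00069452,  0.00076606,  0.00056584, -0.00018187, -0.00041015,
       -0.00031075]), 'joint_efforts': array([ 5.17330518e-04, -5.02128804e+01, -3.56876922e+01,  7.30664749e-02,
        2.93600291e-02, -1.98769221e-04]), 'position': array([0.21260426, 0.63990981, 0.23740172]), 'ee_rot': array([[ 3.15301327e-01,  9.48991313e-01, -7.49471525e-04],
       [ 9.48989052e-01, -3.15302213e-01, -2.07217084e-03],
       [-2.20278215e-03, -5.78820563e-05, -9.99997572e-01]]), 'wrist_force': array([ 0.31726603,  0.33058066, -0.24914843]), 'wrist_torque': array([ 0.06062713,  0.01131774, -0.01982965]), 'width': 0.08810505425766312}
{'intrinsics': array([[443.25911756,   0.        , 317.72332397],
       [  0.        , 443.25911756, 238.77254415],
       [  0.        ,   0.        ,   1.        ]]), 'k1': -0.09816103449925093, 'position': array([ 0.341561  , -0.61856481,  1.06805774]), 'rotation': array([[ 0.89829221, -0.34813442,  0.26
[... 728 characters left out ...]
    ]]), 'k1': -0.040479283387987744, 'position': array([ 0.4155509 , -0.0037109 ,  1.33076595]), 'rotation': array([[-0.02008135, -0.97889639,  0.20336813],
       [-0.99979298,  0.01899505, -0.00729222],
       [ 0.00327534, -0.20347247, -0.97907519]]), 'shot': 2}
top pail_grip 0.76 [313.6, 255.9, 39.7, 40.8]
top flap 0.87 [275.2, 247.8, 86.5, 79.4]
top machine 0.96 [246.4, 227.7, 144.4, 132.2]
top machine 0.63 [277.0, 245.0, 84.8, 81.4]
top hook 0.85 [441.5, 272.0, 69.5, 82.9]
top tub 0.74 [105.9, 271.6, 92.0, 115.5]
top packs 0.81 [257.8, 169.5, 72.8, 61.1]
top bottle 0.78 [385.0, 197.1, 34.6, 35.3]
top bottle 0.4 [258.3, 172.8, 73.1, 55.4]
top flap_handle 0.68 [278.5, 244.7, 81.6, 83.0]
```

View pics/scene0.png

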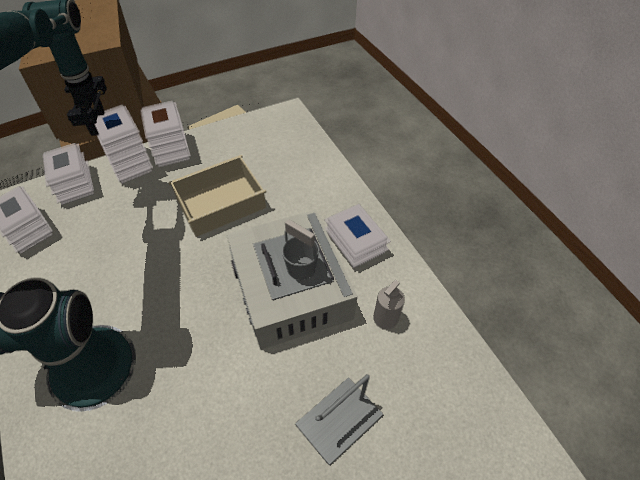

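View pics/top0.png

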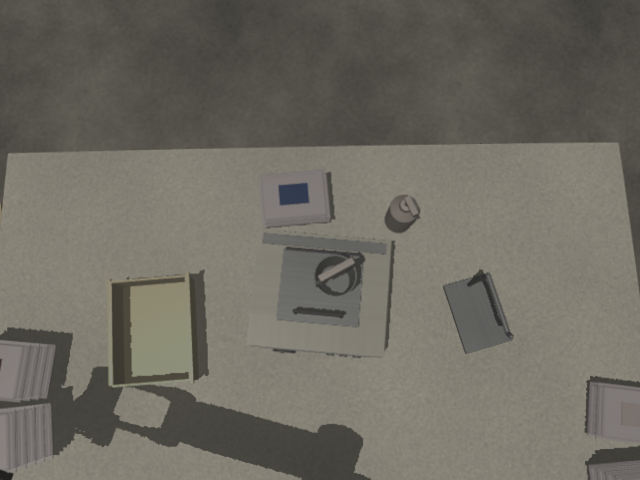

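```bash
python3 - <<'E'
import cv2
a=cv2.imread("pics/scene0.png"); cv2.imwrite("pics/scene0z.png",cv2.resize(a[200:360,220:400],None,fx=4.4,fy=3.7,interpolation=cv2.INTER_CUBIC)[:600])
cv2.imwrite("pics/scene0h.png",cv2.resize(a[360:480,280:400],None,fx=5,fy=5,interpolation=cv2.INTER_CUBIC))
a=cv2.imread("pics/top0.png"); cv2.imwrite("pics/top0z.png",cv2.resize(a[220:370,235:400],None,fx=4,fy=4,interpolation=cv2.INTER_CUBIC))
cv2.imwrite("pics/top0h.png",cv2.resize(a[260:370,430:525],None,fx=5,fy=5,interpolation=cv2.INTER_CUBIC))
E
```

```text
(no output)
```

View pics/scene0z.png

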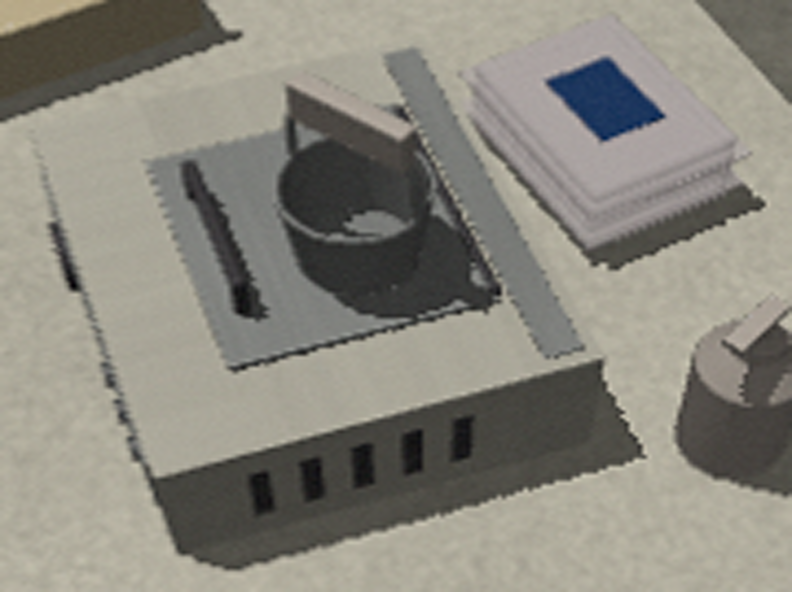

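View pics/scene0h.png

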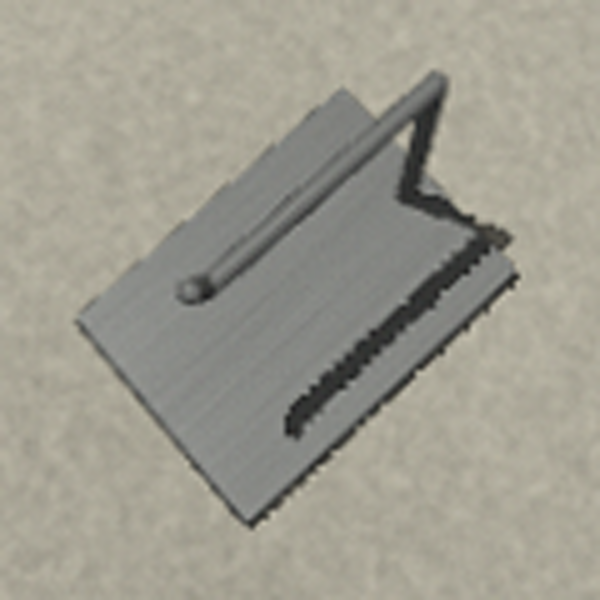

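View pics/top0z.png

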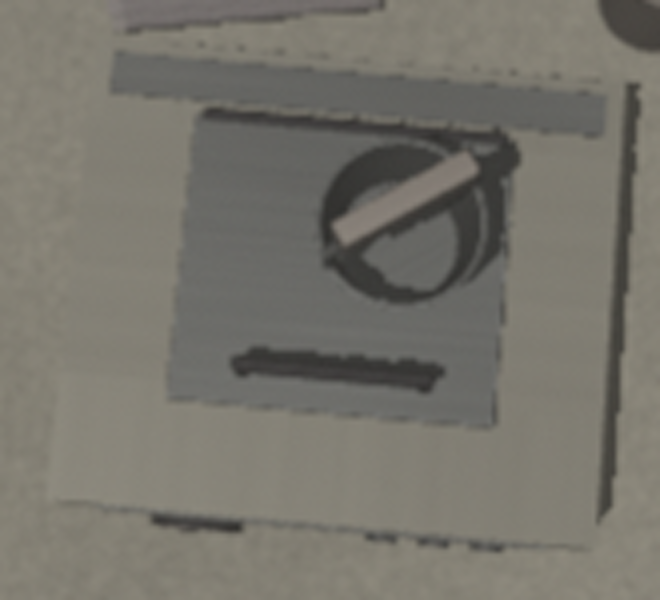

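View pics/top0h.png

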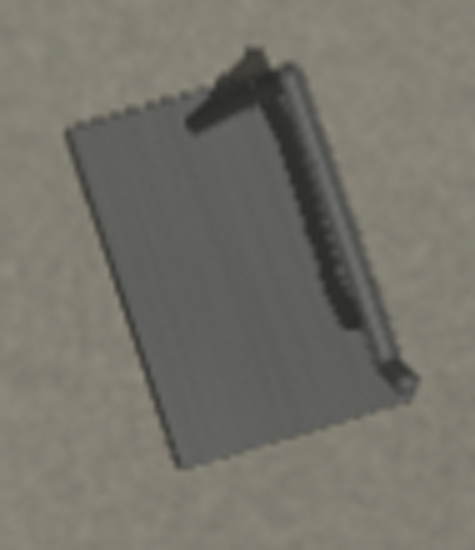

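```bash
cat > h.py <<'E'
import numpy as np, pickle, cv2
P={n:pickle.load(open(f"{n}0.pkl","rb")) for n in ["scene","top"]}
def ray(p,uv):
    K=p["intrinsics"]; d=np.array([p["k1"],0,0,0.])
    x=cv2.undistortPoints(np.array([[uv]],float),K,d)[0,0]
    return p["rotation"]@np.array([x[0],x[1],1.])
def atz(p,uv,z):
    r=ray(p,uv); c=p["position"]; return c+r*(z-c[2])/r[2]
def tri(us,ut,ps=None):
    a,b=(P["scene"],P["top"]) if ps is None else ps
    r1,r2=ray(a,us),ray(b,ut); s=np.linalg.lstsq(np.c_[r1,-r2],b["position"]-a["position"],rcond=None)[0]
    A=a["position"]+s[0]*r1;B=b["position"]+s[1]*r2
    return (A+B)/2, np.linalg.norm(A-B)
def proj(p,X):
    x=p["rotation"].T@(np.asarray(X,float)-p["position"]); a=x[:2]/x[2]; a=a*(1+p["k1"]*(a@a))
    return p["intrinsics"][:2,:2]@a+p["intrinsics"][:2,2]
E
python3 - <<'E'
from h import *
np.set_printoptions(precision=4,suppress=True)
t,s=P["top"],P["scene"]
tz=lambda x,y:(235+x/4-.4,220+y/4-.4)
th=lambda x,y:(430+x/5-.4,260+y/5-.4)
sz=lambda x,y:(220+x/4.4-.4,200+y/3.7-.4)
sh=lambda x,y:(280+x/5-.4,360+y/5-.4)
def yaw(a,b): return np.degrees(np.arctan2(b[1]-a[1],b[0]-a[0]))
print("grip top"); g=[atz(t,tz(*q),.290) for q in [(470,152),(480,172),(333,225),(343,243)]]
print(np.mean(g,0),yaw(g[2],g[0]),yaw(g[3],g[1]),np.linalg.norm(g[0]-g[2]))
g=[atz(s,sz(*q),.290) for q in [(288,74),(286,84),(418,132),(402,144)]]; print(np.mean(g,0),yaw(g[2],g[0]),yaw(g[3],g[1]),np.linalg.norm(g[0]-g[2]))
print("handle"); a=[atz(t,tz(*q),.160) for q in [(235,362),(440,378)]]; print(np.mean(a,0),yaw(a[1],a[0]),np.linalg.norm(a[0]-a[1]))
a=[atz(s,sz(*q),.160) for q in [(190,168),(246,290)]]; print(np.mean(a,0),yaw(a[1],a[0]),np.linalg.norm(a[0]-a[1]))
print("machine top"); a=[atz(t,tz(*q),.12) for q in [(50,502),(590,550),(634,84),(105,45)]]; print(np.array(a)); print(yaw(a[1],a[0]),yaw(a[1],a[2]),np.linalg.norm(a[0]-a[1]),np.linalg.norm(a[2]-a[1]))
a=[atz(t,tz(*q),.126) for q in [(203,112),(513,140),(495,427),(168,399)]]; print("flap",np.array(a),np.mean(a,0),yaw(a[2],a[3]),yaw(a[1],a[0]))
a=[atz(t,th(*q),.165) for q in [(290,70),(388,360)]]; print("hook arm top",a,yaw(a[1],a[0]),np.linalg.norm(a[0]-a[1]))
a=[atz(s,sh(*q),.165) for q in [(438,80),(215,285)]]; print("hook arm scene",a,yaw(a[1],a[0]),np.linalg.norm(a[0]-a[1]))
a=[atz(t,th(*q),.008) for q in [(70,130),(180,468),(415,400)]]; print("foot",a,yaw(a[1],a[0]),np.linalg.norm(a[0]-a[1]),np.linalg.norm(a[2]-a[1]))
a=[atz(t,q,.08) for q in [(109,280),(191,274),(196,381),(112,386)]]; print("tub",np.array(a),np.mean(a,0),np.linalg.norm(a[0]-a[1]),np.linalg.norm(a[1]-a[2]))
a=[atz(s,q,.08) for q in [(171.5,182),(241,157),(265,190),(192,224)]]; print("tubS",np.array(a),np.mean(a,0),np.linalg.norm(a[0]-a[1]),np.linalg.norm(a[1]-a[2]))
E
```

```text
grip top
[ 0.582  -0.0419  0.29  ] -62.85133719583804 -63.563348744855624 0.07511321665661067
[ 0.5776 -0.0426  0.29  ] 120.21666806669795 116.47319899093804 0.08134510344914356
handle
[ 0.5108 -0.0074  0.16  ] 84.41666721277879 0.10949254267902106
[ 0.5082 -0.0073  0.16  ] 85.01540571472489 0.1061425180293376
machine top
[[ 0.4454  0.1504  0.12  ]
 [ 0.4138 -0.1426  0.12  ]
 [ 0.6718 -0.1785  0.12  ]
 [ 0.7002  0.1207  0.12  ]]
83.85970407123415 -7.916239616404127 0.29470630064937803 0.26045017054595265
flap [[ 0.6592  0.0651  0.126 ]
 [ 0.6398 -0.1083  0.126 ]
 [ 0.4808 -0.0928  0.126 ]
 [ 0.4995  0.0854  0.126 ]] [ 0.5698 -0.0126  0.126 ] 84.00242897680056 83.6276721637709
hook arm top [array([ 0.5855, -0.3733,  0.165 ]), array([ 0.4606, -0.4052,  0.165 ])] 14.357518555667614 0.12890061124291713
hook arm scene [array([ 0.5809, -0.37  ,  0.165 ]), array([ 0.4595, -0.4045,  0.165 ])] 15.888659934299044 0.12619169244177625
foot [array([ 0.5811, -0.3127,  0.008 ]), array([ 0.4182, -0.355 ,  0.008 ]), array([ 0.4474, -0.4708,  0.008 ])] 14.568113707567148 0.16834655906006937 0.11938810435618609
tub [[0.5999 0.4764 0.08  ]
 [0.6105 0.2862 0.08  ]
 [0.3694 0.269  0.08  ]
 [0.3612 0.4569 0.08  ]] [0.4853 0.3721 0.08  ] 0.19050594543689595 0.24164296850168762
tubS [[0.3596 0.4599 0.08  ]
 [0.5964 0.4704 0.08  ]
 [0.6119 0.2965 0.08  ]
 [0.3707 0.2646 0.08  ]] [0.4847 0.3729 0.08  ] 0.23702308100891667 0.17450412693866765
```

```bash
cat > ov.py <<'E'
from h import *
R=lambda d:np.array([[np.cos(np.radians(d)),-np.sin(np.radians(d)),0],[np.sin(np.radians(d)),np.cos(np.radians(d)),0],[0,0,1]])
def box(c,ps,sx,sy,z):
    return [np.array([c[0],c[1],z])+R(ps)@np.array([a*sx/2,b*sy/2,0]) for a,b in [(1,1),(1,-1),(-1,-1),(-1,1),(1,1)]]
grip=(0.580,-0.0422);gps=27.5
mach=(0.5575,-0.0120);mps=-6.2
rest=(0.519,-0.3892);hps=15
tub=(0.485,0.3725);tps=3.8
def lines():
    L=[box(grip,gps,.014,.076,.290),box(grip,gps,.014,.076,.254)]
    L+=[[np.r_[grip,.206]+.045*np.array([np.cos(t),np.sin(t),0]) for t in np.linspace(0,6.28,40)]]
    L+=[box(mach,mps,.26,.30,.12),box(mach,mps,.26,.30,0)]
    M=np.r_[mach,0]
    hx=HX
    L+=[[M+R(mps)@np.array([x,y,.126]) for x,y in [(hx,.09),(hx,-.09),(hx-.16,-.09),(hx-.16,.09),(hx,.09)]]]
    L+=[[M+R(mps)@np.array([hx-.14,y,.165]) for y in (-.05,.05)]]
    H=np.r_[rest,0]
    L+=[[H+R(hps)@np.array(q) for q in [(-.066,0,.183),(-.066,0,.165),(.07,0,.165),(.07,0,0)]]]
    L+=[box(tub,tps,.24,.18,.08),box(tub,tps,.24,.18,0)]
    return L
HX=.092
if __name__=="__main__":
    for n,zo in [("scene",[("m",(220,200,180,160),4),("h",(280,360,120,110),5),("t",(150,140,130,110),5)]),("top",[("m",(235,220,165,150),4),("h",(430,260,95,110),5),("t",(95,260,120,140),4)])]:
        p=P[n]
        for k,(x,y,w,h),f in zo:
            im=cv2.resize(p["img"][y:y+h,x:x+w,::-1],None,fx=f,fy=f,interpolation=cv2.INTER_CUBIC)
            for L in lines():
                q=np.array([(proj(p,X)-(x,y)+.5)*f for X in L]); cv2.polylines(im,[np.int32(q*8)],False,(0,0,255),1,cv2.LINE_AA,3)
            cv2.imwrite(f"pics/ov_{n}_{k}.png",im)
    a=[cv2.imread(f"pics/ov_{n}_{k}.png") for n,k in [("scene","h"),("top","h"),("scene","t"),("top","t")]]
    f=lambda i:cv2.resize(i,(400,300)) 
E
python3 ov.py
python3 - <<'E'
import cv2,numpy as np
r=lambda n:cv2.imread(f"pics/ov_{n}.png")
def pad(i):
    o=np.zeros((600,400,3),np.uint8); s=min(400/i.shape[1],600/i.shape[0]); i=cv2.resize(i,None,fx=s,fy=s); o[:i.shape[0],:i.shape[1]]=i[:600,:400]; return o
cv2.imwrite("pics/ovh.png",np.hstack([pad(r("scene_h")),pad(r("top_h"))]))
cv2.imwrite("pics/ovt.png",np.hstack([pad(r("scene_t")),pad(r("top_t"))]))
E
```

```text
(no output)
```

View pics/ov_scene_m.png

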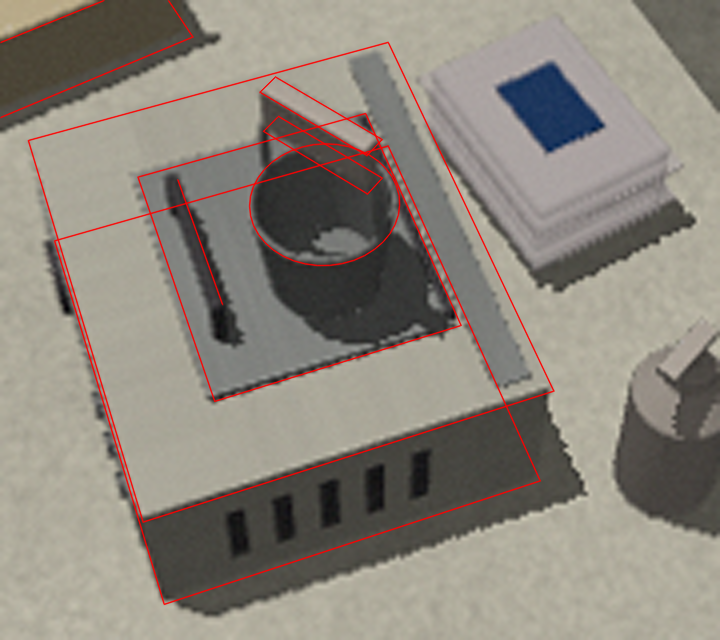

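View pics/ov_top_m.png

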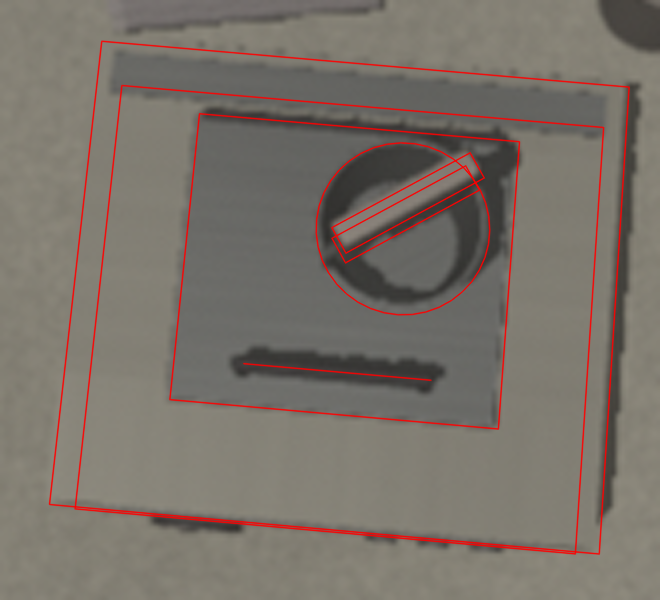

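View pics/ovh.png

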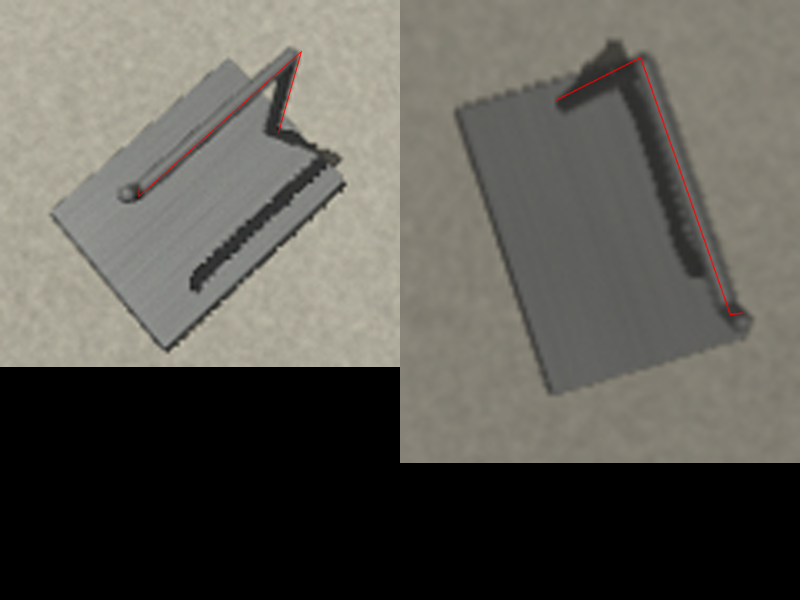

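View pics/ovt.png

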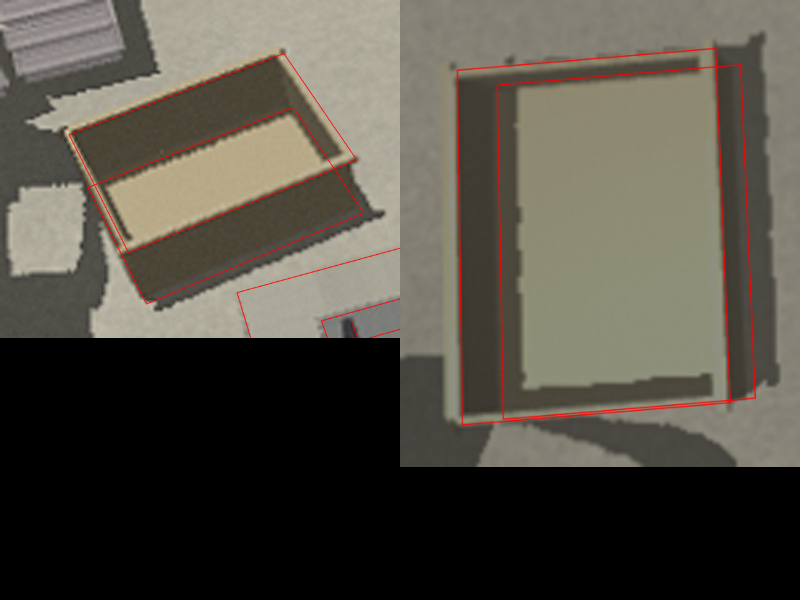

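```bash
python3 - <<'E'
from h import *
np.set_printoptions(precision=4,suppress=True)
th=lambda x,y:(430+x/5-.4,260+y/5-.4)
sh=lambda x,y:(280+x/5-.4,360+y/5-.4)
print(tri(sh(438,80),th(292,70))); print(tri(sh(195,290),th(405,388)))
# grip endpoints tri, foot tri
tz=lambda x,y:(235+x/4-.4,220+y/4-.4); sz=lambda x,y:(220+x/4.4-.4,200+y/3.7-.4)
print("grip",tri(sz(287,79),tz(338,234)),tri(sz(410,138),tz(475,162)))
print("handle",tri(sz(190,166),tz(237,364)),tri(sz(246,292),tz(440,380)))
print("flap",tri(sz(235,368),tz(495,427)),"mach",tri(sz(158,476),tz(592,548)))
print("foot",tri(sh(80,320),th(180,468)),tri(sh(250,522),th(415,400)),tri(sh(345,88),th(70,130)))
E
```

```text
(array([ 0.5821, -0.3718,  0.1703]), np.float64(0.0051972871164987396))
(array([ 0.449 , -0.4063,  0.1802]), np.float64(0.0013959054444679852))
grip (array([ 0.5621, -0.008 ,  0.2897]), np.float64(0.006159633737831777)) (array([ 0.5983, -0.0753,  0.2871]), np.float64(0.0020965555443785613))
handle (array([0.5141, 0.0461, 0.1613]), np.float64(0.0016717782461617948)) (array([ 0.5037, -0.0617,  0.1601]), np.float64(0.0013740537169600756))
flap (array([ 0.4807, -0.0927,  0.1266]), np.float64(0.00015248252309006097)) mach (array([ 0.4146, -0.1437,  0.1204]), np.float64(0.0005487791651907404))
foot (array([ 0.4174, -0.3547,  0.0088]), np.float64(0.0015352270911175594)) (array([ 0.447 , -0.4686,  0.014 ]), np.float64(0.0003701463955911862)) (array([ 0.5796, -0.3114,  0.0123]), np.float64(0.0019747429098873628))
```

```bash
cat > go.py <<'E'
# usage: go.py x y z psi nrows  -> suggested rows
import sys, numpy as np
from station import robot
o=robot.get_obs(); p=o["position"]; Rm=o["ee_rot"]
psi=np.degrees(np.arctan2(Rm[1,0],Rm[0,0]))
print("t",round(o["time"],2),"pos",np.round(p,4),"psi",round(psi,2),"w",round(o["width"],4),"F",np.round(o["wrist_force"],1),"zax",np.round(Rm[:,2],3),"q",np.round(o["joint_pos"],2))
if len(sys.argv)>1:
    x,y,z,ps,n=map(float,sys.argv[1:6]); n=int(n)
    d=(np.array([x,y,z])-p)*1000; dy=psi-ps
    dy=(dy+180)%360-180
    print("dist",np.round(d,1),"dyaw",round(dy,2))
    for i in range(n):
        a=np.radians(psi-dy*i/n)
        X=np.array([np.cos(a),np.sin(a),0]);Y=np.array([np.sin(a),-np.cos(a),0])
        print(np.round([d@X/n,d@Y/n,-d[2]/n],1),round(dy/n,2))
E
python3 go.py .5802 -.0417 .34 28 21
```

```text
t 0.9 pos [0.2128 0.6406 0.2387] psi 71.62 w 0.0882 F [-0.2 -0.7  0.2] zax [-0.  0. -1.] q [ 1.21  0.26  1.6   0.    1.27 -0.04]
dist [ 367.4 -682.3  101.3] dyaw 43.62
[-25.3  26.8  -4.8] 2.08
[-24.3  27.7  -4.8] 2.08
[-23.3  28.6  -4.8] 2.08
[-22.3  29.4  -4.8] 2.08
[-21.2  30.2  -4.8] 2.08
[-20.1  31.   -4.8] 2.08
[-18.9  31.7  -4.8] 2.08
[-17.8  32.3  -4.8] 2.08
[-16.6  33.   -4.8] 2.08
[-15.4  33.5  -4.8] 2.08
[-14.1  34.1  -4.8] 2.08
[-12.9  34.6  -4.8] 2.08
[-11.6  35.   -4.8] 2.08
[-10.4  35.4  -4.8] 2.08
[-9.1 35.8 -4.8] 2.08
[-7.8 36.1 -4.8] 2.08
[-6.5 36.3 -4.8] 2.08
[-5.1 36.5 -4.8] 2.08
[-3.8 36.7 -4.8] 2.08
[-2.5 36.8 -4.8] 2.08
[-1.1 36.9 -4.8] 2.08
```

{"fn": "drive_tool", "kwargs": {"motion": [{"fingers":0,"slide":[-24,27,-21],"yaw":2.1},{"fingers":0,"slide":[-24,28,-20],"yaw":2.1},{"fingers":0,"slide":[-23,29,-20],"yaw":2.1},{"fingers":0,"slide":[-22,29,-20],"yaw":2.1},{"fingers":0,"slide":[-21,30,-20],"yaw":2.1}]}}

```text
time: 1.32
position: [0.3012, 0.4794, 0.3402]
ee_rot: [[0.484, 0.875, 0.0], [0.875, -0.484, 0.0], [0.0, 0.0, -1.0]]
wrist_force: [0.7, 0.4, 0.2]
width: 0.0878
```

{"fn": "drive_tool", "kwargs": {"motion": [{"fingers":0,"slide":[-20,31,0],"yaw":2.1},{"fingers":0,"slide":[-19,32,0],"yaw":2.1},{"fingers":0,"slide":[-18,32,0],"yaw":2.1},{"fingers":0,"slide":[-17,33,0],"yaw":2.1},{"fingers":0,"slide":[-15,33,0],"yaw":2.1}]}}

```text
time: 1.73
position: [0.3877, 0.3166, 0.3397]
ee_rot: [[0.636, 0.772, 0.001], [0.772, -0.636, 0.0], [0.001, 0.0, -1.0]]
wrist_force: [-0.2, 0.4, -0.0]
width: 0.0881
```

{"fn": "drive_tool", "kwargs": {"motion": [{"fingers":0,"slide":[-14,34,0],"yaw":2.1},{"fingers":0,"slide":[-13,34,0],"yaw":2.1},{"fingers":0,"slide":[-12,35,0],"yaw":2.1},{"fingers":0,"slide":[-10,35,0],"yaw":2.1},{"fingers":0,"slide":[-9,35,0],"yaw":2.1}]}}

```text
time: 2.15
position: [0.4733, 0.1551, 0.3397]
ee_rot: [[0.766, 0.643, 0.001], [0.643, -0.766, 0.0], [0.001, 0.0, -1.0]]
wrist_force: [-0.2, 0.4, -0.0]
width: 0.0881
```

```bash
python3 go.py .5802 -.0417 .34 28 8
```

```text
t 2.15 pos [0.4733 0.1551 0.3397] psi 40.01 w 0.0881 F [-0.2  0.4 -0. ] zax [ 0.001  0.    -1.   ] q [ 0.27 -0.12  1.83  0.    1.43 -0.43]
dist [ 106.9 -196.8    0.3] dyaw 12.01
[-5.6 27.4 -0. ] 1.5
[-4.9 27.6 -0. ] 1.5
[-4.1 27.7 -0. ] 1.5
[-3.4 27.8 -0. ] 1.5
[-2.7 27.9 -0. ] 1.5
[-1.9 27.9 -0. ] 1.5
[-1.2 28.  -0. ] 1.5
[-0.5 28.  -0. ] 1.5
```

Tracking is tight.

{"fn": "drive_tool", "kwargs": {"motion": [{"fingers":0,"slide":[-5.6,27.4,0],"yaw":1.5},{"fingers":0,"slide":[-4.9,27.6,0],"yaw":1.5},{"fingers":0,"slide":[-4.1,27.7,0],"yaw":1.5},{"fingers":0,"slide":[-3.4,27.8,0],"yaw":1.5},{"fingers":0,"slide":[-2.7,27.9,0],"yaw":1.5}]}}

```text
time: 2.57
position: [0.5403, 0.0325, 0.3395]
ee_rot: [[0.843, 0.538, 0.001], [0.538, -0.843, 0.0], [0.001, 0.0, -1.0]]
wrist_force: [0.1, 0.1, 0.7]
width: 0.0884
```

{"fn": "drive_tool", "kwargs": {"motion": [{"fingers":0,"slide":[-1.9,27.9,0],"yaw":1.5},{"fingers":0,"slide":[-1.2,28,0],"yaw":1.5},{"fingers":0,"slide":[-0.5,28,0],"yaw":1.5},{"fingers":0,"slide":[0,0,0],"yaw":0}]}}

```text
time: 2.9
position: [0.5817, -0.0439, 0.3388]
ee_rot: [[0.884, 0.467, 0.001], [0.467, -0.884, -0.002], [-0.001, 0.002, -1.0]]
wrist_force: [-0.6, 0.0, -0.0]
width: 0.0882
```

```bash
python3 go.py .5802 -.0417 .34 28 1; python3 - <<'E'
from station import robot
import cv2,numpy as np
a=[]
for n,(x,y,w,h) in [("scene",(200,120,200,200)),("top",(210,170,200,200))]:
    p=robot.snapshot(n); a.append(cv2.resize(p["img"][y:y+h,x:x+w,::-1],(400,400),interpolation=cv2.INTER_CUBIC))
cv2.imwrite("pics/s1.png",np.hstack(a))
E
```

```text
t 2.9 pos [ 0.5817 -0.0439  0.3388] psi 27.86 w 0.0882 F [-0.6  0.  -0. ] zax [ 0.001 -0.002 -1.   ] q [-0.12  0.04  1.67 -0.    1.42 -0.6 ]
dist [-1.5  2.2  1.2] dyaw -0.14
[-0.3 -2.6 -1.2] -0.14
```

View pics/s1.png

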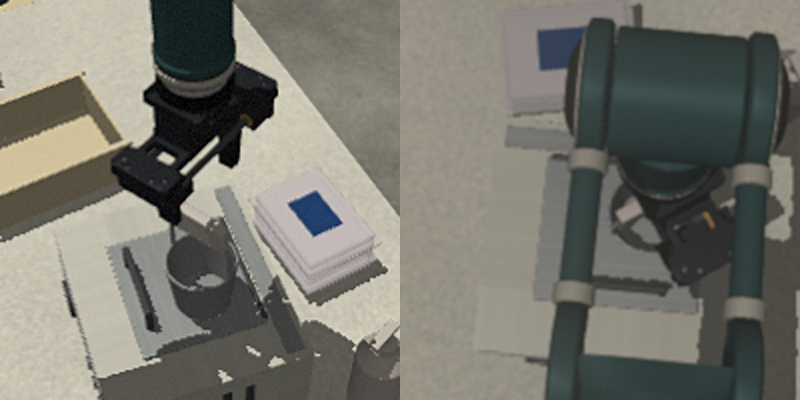

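{"fn": "drive_tool", "kwargs": {"motion": [{"fingers":0,"slide":[0,-2.5,20],"yaw":0},{"fingers":0,"slide":[0,0,20],"yaw":0},{"fingers":0,"slide":[0,0,20],"yaw":0},{"fingers":0,"slide":[0,0,19],"yaw":0},{"fingers":0,"slide":[0,0,0],"yaw":0}]}}

```text
time: 3.42
position: [0.5758, -0.036, 0.2558]
ee_rot: [[0.881, 0.473, -0.008], [0.473, -0.881, 0.001], [-0.006, -0.005, -1.0]]
wrist_force: [-0.6, 0.8, -0.7]
width: 0.088
```

```bash
python3 go.py .5802 -.0417 .26 28 1; python3 - <<'E'
from station import robot
import cv2,numpy as np
a=[]
for n,(x,y,w,h) in [("scene",(230,180,130,130)),("top",(260,220,130,130))]:
    p=robot.snapshot(n); a.append(cv2.resize(p["img"][y:y+h,x:x+w,::-1],(400,400),interpolation=cv2.INTER_CUBIC))
cv2.imwrite("pics/s2.png",np.hstack(a))
E
```

```text
t 3.42 pos [ 0.5758 -0.036   0.2558] psi 28.21 w 0.088 F [-0.6  0.8 -0.7] zax [-0.008  0.001 -1.   ] q [-0.11  0.07  1.79  0.    1.28 -0.6 ]
dist [ 4.4 -5.7  4.2] dyaw 0.21
[ 1.2  7.1 -4.2] 0.21
```

View pics/s2.png

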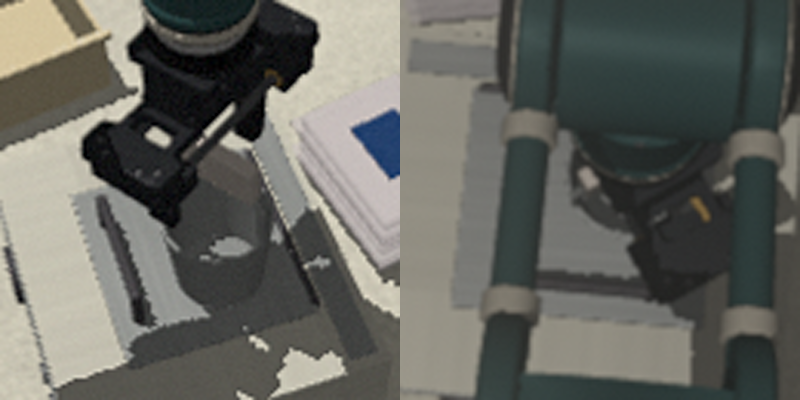

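```bash
python3 go.py .5802 -.0417 .261 28 1
```

```text
t 3.52 pos [ 0.5781 -0.0365  0.26  ] psi 28.2 w 0.0881 F [0.1 0.3 0.6] zax [-0.002  0.    -1.   ] q [-0.11  0.07  1.79  0.    1.28 -0.6 ]
dist [ 2.1 -5.2  1. ] dyaw 0.2
[-0.6  5.6 -1. ] 0.2
```

{"fn": "drive_tool", "kwargs": {"motion": [{"fingers":0,"slide":[0,5,0],"yaw":0},{"fingers":0,"slide":[0,0,0],"yaw":0},{"fingers":0,"slide":[0,0,0],"yaw":0},{"fingers":0,"slide":[0,0,0],"yaw":0}]}}

```text
time: 3.85
position: [0.5819, -0.0422, 0.2616]
ee_rot: [[0.882, 0.471, 0.002], [0.471, -0.882, -0.0], [0.002, 0.001, -1.0]]
wrist_force: [-0.6, -0.1, 0.9]
width: 0.0882
```

```bash
python3 go.py .5802 -.0417 .26 28 1
```

```text
t 3.85 pos [ 0.5819 -0.0422  0.2616] psi 28.11 w 0.0882 F [-0.6 -0.1  0.9] zax [ 0.002 -0.    -1.   ] q [-0.12  0.08  1.78  0.    1.28 -0.61]
dist [-1.7  0.5 -1.6] dyaw 0.11
[-1.3 -1.2  1.6] 0.11
```

Good. Close on the grip.

{"fn": "drive_tool", "kwargs": {"motion": [{"fingers":1,"slide":[-1,0,1.5],"yaw":0},{"fingers":1,"slide":[0,0,0],"yaw":0},{"fingers":1,"slide":[0,0,0],"yaw":0},{"fingers":1,"slide":[0,0,0],"yaw":0},{"fingers":1,"slide":[0,0,0],"yaw":0}]}}

```text
time: 4.27
position: [0.5804, -0.0425, 0.2587]
ee_rot: [[0.882, 0.471, -0.0], [0.471, -0.882, 0.0], [-0.0, -0.0, -1.0]]
wrist_force: [0.1, 0.4, 0.4]
width: 0.0569
```

{"fn": "drive_tool", "kwargs": {"motion": [{"fingers":1,"slide":[0,0,0],"yaw":0},{"fingers":1,"slide":[0,0,0],"yaw":0},{"fingers":1,"slide":[0,0,0],"yaw":0}]}}

```text
time: 4.52
position: [0.5804, -0.0425, 0.2588]
ee_rot: [[0.882, 0.471, 0.0], [0.471, -0.882, -0.0], [0.0, 0.0, -1.0]]
wrist_force: [-0.1, 0.3, -0.1]
width: 0.037
```

```bash
python3 go.py .5802 -.0417 .345 28 1
```

```text
t 4.52 pos [ 0.5804 -0.0425  0.2588] psi 28.12 w 0.037 F [-0.1  0.3 -0.1] zax [ 0. -0. -1.] q [-0.12  0.08  1.78 -0.    1.28 -0.61]
dist [-0.2  0.8 86.2] dyaw 0.12
[  0.2  -0.8 -86.2] 0.12
```

Fingers take ~1 s per full stroke.

{"fn": "drive_tool", "kwargs": {"motion": [{"fingers":1,"slide":[0,0,0],"yaw":0},{"fingers":1,"slide":[0,0,0],"yaw":0},{"fingers":1,"slide":[0,0,0],"yaw":0},{"fingers":1,"slide":[0,0,0],"yaw":0},{"fingers":1,"slide":[0,0,0],"yaw":0}]}}

```text
time: 4.93
position: [0.5805, -0.0425, 0.2587]
ee_rot: [[0.882, 0.471, 0.0], [0.471, -0.882, 0.0], [0.0, 0.0, -1.0]]
wrist_force: [1.3, 1.1, -0.7]
width: 0.0141
```

```bash
python3 go.py .5802 -.0417 .345 28 1
```

```text
t 4.93 pos [ 0.5805 -0.0425  0.2587] psi 28.12 w 0.0141 F [ 1.3  1.1 -0.7] zax [ 0.  0. -1.] q [-0.12  0.08  1.78  0.    1.28 -0.61]
dist [-0.3  0.8 86.3] dyaw 0.12
[  0.1  -0.8 -86.3] 0.12
```

{"fn": "drive_tool", "kwargs": {"motion": [{"fingers":1,"slide":[0,0,0],"yaw":0},{"fingers":1,"slide":[0,0,-6],"yaw":0},{"fingers":1,"slide":[0,0,-14],"yaw":0},{"fingers":1,"slide":[0,0,-20],"yaw":0},{"fingers":1,"slide":[0,0,-20],"yaw":0}]}}

```text
time: 5.35
position: [0.5793, -0.0424, 0.3181]
ee_rot: [[0.882, 0.471, -0.004], [0.471, -0.882, 0.0], [-0.003, -0.002, -1.0]]
wrist_force: [0.9, 0.9, -2.2]
width: 0.0137
```

{"fn": "drive_tool", "kwargs": {"motion": [{"fingers":1,"slide":[0,0,-20],"yaw":0},{"fingers":1,"slide":[0,0,-10],"yaw":0},{"fingers":1,"slide":[0,0,0],"yaw":0}]}}

```text
time: 5.6
position: [0.5816, -0.0427, 0.3519]
ee_rot: [[0.882, 0.471, 0.005], [0.471, -0.882, -0.001], [0.004, 0.003, -1.0]]
wrist_force: [0.7, 0.5, -2.7]
width: 0.0137
```

```bash
python3 -c "
import numpy as np
u=np.array([np.cos(np.radians(14.5)),np.sin(np.radians(14.5))]);print(np.array([.514,-.3897])-.135*u)"; python3 go.py .383 -.4235 .349 14.5 15
```

```text
[ 0.38330007 -0.4235013 ]
t 5.6 pos [ 0.5816 -0.0427  0.3519] psi 28.12 w 0.0137 F [ 0.7  0.5 -2.7] zax [ 0.005 -0.001 -1.   ] q [-0.12  0.04  1.66 -0.    1.44 -0.61]
dist [-198.6 -380.8   -2.9] dyaw 13.62
[-23.6  16.2   0.2] 0.91
[-23.4  16.5   0.2] 0.91
[-23.1  16.9   0.2] 0.91
[-22.8  17.3   0.2] 0.91
[-22.6  17.6   0.2] 0.91
[-22.3  18.    0.2] 0.91
[-22.   18.3   0.2] 0.91
[-21.7  18.7   0.2] 0.91
[-21.4  19.    0.2] 0.91
[-21.1  19.4   0.2] 0.91
[-20.8  19.7   0.2] 0.91
[-20.5  20.    0.2] 0.91
[-20.2  20.3   0.2] 0.91
[-19.8  20.6   0.2] 0.91
[-19.5  21.    0.2] 0.91
```

{"fn": "drive_tool", "kwargs": {"motion": [{"fingers":1,"slide":[-10,7,0],"yaw":0.9},{"fingers":1,"slide":[-20,14,0],"yaw":0.9},{"fingers":1,"slide":[-23,17,0],"yaw":0.9},{"fingers":1,"slide":[-23,17,0],"yaw":0.9},{"fingers":1,"slide":[-23,17.5,0],"yaw":0.9}]}}

```text
time: 6.02
position: [0.5211, -0.1522, 0.3462]
ee_rot: [[0.917, 0.4, -0.004], [0.4, -0.917, 0.001], [-0.004, -0.002, -1.0]]
wrist_force: [-0.1, -0.2, -4.0]
width: 0.0135
```

{"fn": "drive_tool", "kwargs": {"motion": [{"fingers":1,"slide":[-22.5,18,0],"yaw":0.9},{"fingers":1,"slide":[-22,18,0],"yaw":0.9},{"fingers":1,"slide":[-22,18.5,0],"yaw":0.9},{"fingers":1,"slide":[-21.5,19,0],"yaw":0.9},{"fingers":1,"slide":[-21,19.5,0],"yaw":0.9}]}}

```text
time: 6.43
position: [0.4541, -0.2791, 0.3463]
ee_rot: [[0.945, 0.326, -0.004], [0.326, -0.945, 0.002], [-0.003, -0.003, -1.0]]
wrist_force: [1.0, -0.2, -2.5]
width: 0.0138
```

{"fn": "drive_tool", "kwargs": {"motion": [{"fingers":1,"slide":[-21,19.5,0],"yaw":0.9},{"fingers":1,"slide":[-20.5,20,0],"yaw":0.9},{"fingers":1,"slide":[-20,20,0],"yaw":0.9},{"fingers":1,"slide":[-15,15,0],"yaw":0.9},{"fingers":1,"slide":[-10,10,0],"yaw":0.9}]}}

```text
time: 6.85
position: [0.397, -0.3862, 0.3463]
ee_rot: [[0.969, 0.249, -0.004], [0.249, -0.969, 0.002], [-0.003, -0.003, -1.0]]
wrist_force: [0.4, 0.7, -3.1]
width: 0.0138
```

```bash
python3 go.py .3833 -.4235 .2 14.5 8
```

```text
t 6.85 pos [ 0.397  -0.3862  0.3463] psi 14.42 w 0.0138 F [ 0.4  0.7 -3.1] zax [-0.004  0.002 -1.   ] q [-0.82 -0.01  1.72 -0.    1.44 -1.07]
dist [ -13.7  -37.3 -146.3] dyaw -0.08
[-2.8  4.1 18.3] -0.01
[-2.8  4.1 18.3] -0.01
[-2.8  4.1 18.3] -0.01
[-2.8  4.1 18.3] -0.01
[-2.8  4.1 18.3] -0.01
[-2.8  4.1 18.3] -0.01
[-2.8  4.1 18.3] -0.01
[-2.8  4.1 18.3] -0.01
```

{"fn": "drive_tool", "kwargs": {"motion": [{"fingers":1,"slide":[-11,16,0],"yaw":0},{"fingers":1,"slide":[-11,16,15],"yaw":0},{"fingers":1,"slide":[0,0,20],"yaw":0},{"fingers":1,"slide":[0,0,22],"yaw":0},{"fingers":1,"slide":[0,0,22],"yaw":0}]}}

```text
time: 7.27
position: [0.3854, -0.4211, 0.2676]
ee_rot: [[0.968, 0.251, -0.001], [0.251, -0.968, 0.002], [-0.001, -0.002, -1.0]]
wrist_force: [0.0, 0.2, -2.4]
width: 0.0138
```

{"fn": "drive_tool", "kwargs": {"motion": [{"fingers":1,"slide":[0,0,22],"yaw":0},{"fingers":1,"slide":[0,0,20],"yaw":0},{"fingers":1,"slide":[0,0,15],"yaw":0},{"fingers":1,"slide":[0,0,10],"yaw":0},{"fingers":1,"slide":[0,0,0],"yaw":0}]}}

```text
time: 7.68
position: [0.3846, -0.4191, 0.1987]
ee_rot: [[0.968, 0.252, -0.005], [0.252, -0.968, 0.006], [-0.003, -0.007, -1.0]]
wrist_force: [-1.0, 0.7, -3.8]
width: 0.0135
```

{"fn": "drive_tool", "kwargs": {"motion": [{"fingers":1,"slide":[0,0,0],"yaw":0},{"fingers":1,"slide":[0,0,0],"yaw":0}]}}

```text
time: 7.85
position: [0.3869, -0.4216, 0.2037]
ee_rot: [[0.968, 0.252, 0.001], [0.252, -0.968, -0.001], [0.001, 0.001, -1.0]]
wrist_force: [0.1, -0.6, -3.3]
width: 0.0138
```

```bash
python3 go.py .3833 -.4235 .2007 14.5 1; python3 - <<'E'
from station import robot
import cv2,numpy as np,pickle
a=[]
for n,(x,y,w,h) in [("scene",(220,310,170,170)),("top",(400,250,170,170))]:
    p=robot.snapshot(n); pickle.dump(p,open(f"{n}3.pkl","wb")); a.append(cv2.resize(p["img"][y:y+h,x:x+w,::-1],(400,400),interpolation=cv2.INTER_CUBIC))
cv2.imwrite("pics/s3.png",np.hstack(a))
E
```

```text
t 7.85 pos [ 0.3869 -0.4216  0.2037] psi 14.62 w 0.0138 F [ 0.1 -0.6 -3.3] zax [ 0.001 -0.001 -1.   ] q [-0.87  0.09  1.87  0.    1.18 -1.13]
dist [-3.6 -1.9 -3. ] dyaw 0.12
[-3.9  0.9  3. ] 0.12
```

View pics/s3.png

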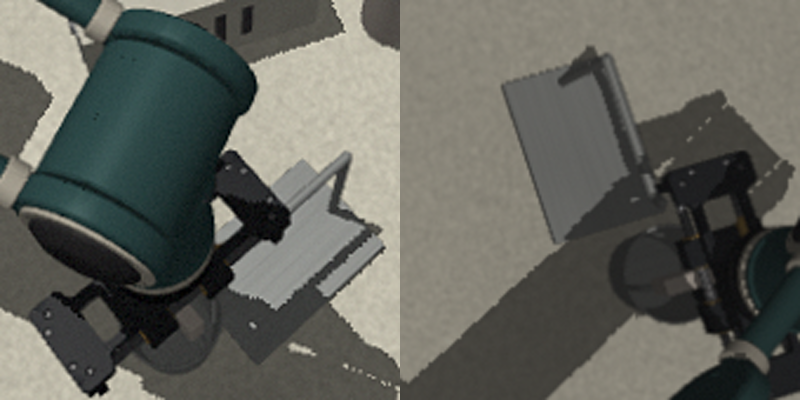

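```bash
python3 go.py .514 -.3897 .201 14.5 1
```

```text
t 7.95 pos [ 0.3872 -0.422   0.2044] psi 14.62 w 0.0138 F [ 0.2 -0.1 -3.2] zax [ 0.002 -0.002 -1.   ] q [-0.87  0.09  1.87 -0.    1.18 -1.13]
dist [126.8  32.3  -3.4] dyaw 0.12
[130.9   0.8   3.4] 0.12
```

Slide along in stages, watching force.

{"fn": "drive_tool", "kwargs": {"motion": [{"fingers":1,"slide":[8,0.5,2.5],"yaw":0},{"fingers":1,"slide":[12,0.3,0],"yaw":0},{"fingers":1,"slide":[15,0,0],"yaw":0},{"fingers":1,"slide":[10,0,0],"yaw":0},{"fingers":1,"slide":[0,0,0],"yaw":0}]}}

```text
time: 8.37
position: [0.4332, -0.4099, 0.2006]
ee_rot: [[0.967, 0.255, 0.002], [0.255, -0.967, -0.0], [0.002, 0.001, -1.0]]
wrist_force: [-0.3, -0.2, -3.2]
width: 0.0136
```

{"fn": "drive_tool", "kwargs": {"motion": [{"fingers":1,"slide":[10,0,0],"yaw":0},{"fingers":1,"slide":[12,0,0],"yaw":0},{"fingers":1,"slide":[8,0,0],"yaw":0},{"fingers":1,"slide":[0,0,0],"yaw":0},{"fingers":1,"slide":[0,0,0],"yaw":0}]}}

```text
time: 8.78
position: [0.4598, -0.4028, 0.2002]
ee_rot: [[0.967, 0.253, -0.0], [0.253, -0.967, 0.0], [-0.0, -0.0, -1.0]]
wrist_force: [0.0, -0.7, -3.4]
width: 0.0135
```

```bash
python3 go.py .514 -.3897 .201 14.5 1; python3 - <<'E'
from station import robot
import cv2,numpy as np,pickle
a=[]
for n,(x,y,w,h) in [("scene",(220,310,170,170)),("top",(400,250,170,170))]:
    p=robot.snapshot(n); pickle.dump(p,open(f"{n}3.pkl","wb")); a.append(cv2.resize(p["img"][y:y+h,x:x+w,::-1],(400,400),interpolation=cv2.INTER_CUBIC))
cv2.imwrite("pics/s4.png",np.hstack(a))
E
```

```text
t 8.78 pos [ 0.4598 -0.4028  0.2002] psi 14.68 w 0.0135 F [ 0.  -0.7 -3.4] zax [-0.  0. -1.] q [-0.76  0.17  1.79 -0.    1.18 -1.02]
dist [54.2 13.1  0.8] dyaw 0.18
[55.8  1.1 -0.8] 0.18
```

View pics/s4.png

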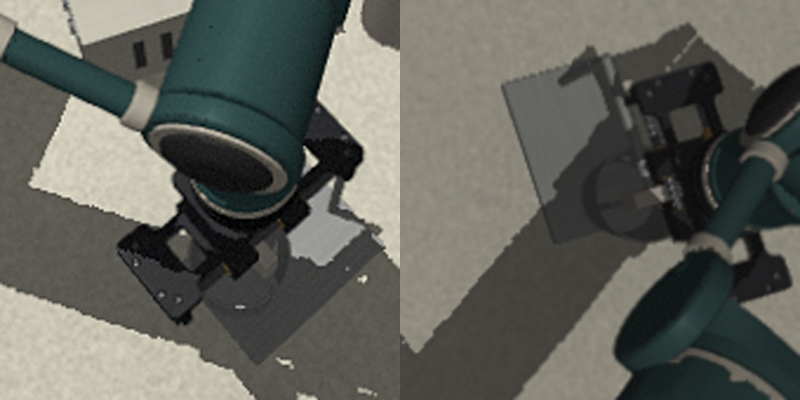

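No contact; passing over the lip. Continue to the rest point.

{"fn": "drive_tool", "kwargs": {"motion": [{"fingers":1,"slide":[10,0.5,0],"yaw":0},{"fingers":1,"slide":[14,0.5,0],"yaw":0},{"fingers":1,"slide":[14,0,0],"yaw":0},{"fingers":1,"slide":[12,0,0],"yaw":0},{"fingers":1,"slide":[6,0,0],"yaw":0}]}}

```text
time: 9.3
position: [0.5161, -0.3892, 0.2003]
ee_rot: [[0.967, 0.254, 0.001], [0.254, -0.967, 0.0], [0.001, 0.0, -1.0]]
wrist_force: [-0.0, 0.3, -3.3]
width: 0.0135
```

{"fn": "drive_tool", "kwargs": {"motion": [{"fingers":1,"slide":[0,0,5],"yaw":0},{"fingers":1,"slide":[0,0,6],"yaw":0},{"fingers":1,"slide":[0,0,6],"yaw":0},{"fingers":1,"slide":[0,0,0],"yaw":0},{"fingers":1,"slide":[0,0,0],"yaw":0}]}}

```text
time: 9.72
position: [0.5126, -0.3896, 0.182]
ee_rot: [[0.968, 0.252, -0.002], [0.252, -0.968, 0.001], [-0.002, -0.002, -1.0]]
wrist_force: [-0.1, 0.4, -3.2]
width: 0.0135
```

```bash
python3 go.py .514 -.3897 .1747 14.5 1
```

```text
t 9.72 pos [ 0.5126 -0.3896  0.182 ] psi 14.59 w 0.0135 F [-0.1  0.4 -3.2] zax [-0.002  0.001 -1.   ] q [-0.69  0.25  1.73 -0.    1.17 -0.94]
dist [ 1.4 -0.1 -7.3] dyaw 0.09
[1.3 0.5 7.3] 0.09
```

{"fn": "drive_tool", "kwargs": {"motion": [{"fingers":1,"slide":[0,0,3],"yaw":0},{"fingers":1,"slide":[0,0,2],"yaw":0},{"fingers":1,"slide":[0,0,1.5],"yaw":0},{"fingers":1,"slide":[0,0,0],"yaw":0},{"fingers":1,"slide":[0,0,0],"yaw":0}]}}

```text
time: 10.13
position: [0.5136, -0.3899, 0.1768]
ee_rot: [[0.968, 0.252, -0.0], [0.252, -0.968, 0.0], [-0.0, -0.0, -1.0]]
wrist_force: [-0.3, 0.1, -2.4]
width: 0.0134
```

```bash
python3 go.py .514 -.3897 .1747 14.5 1
```

```text
t 10.13 pos [ 0.5136 -0.3899  0.1768] psi 14.61 w 0.0134 F [-0.3  0.1 -2.4] zax [-0.  0. -1.] q [-0.69  0.25  1.74 -0.    1.15 -0.94]
dist [ 0.4  0.2 -2.1] dyaw 0.11
[ 0.4 -0.1  2.1] 0.11
```

{"fn": "drive_tool", "kwargs": {"motion": [{"fingers":1,"slide":[0,0,1.5],"yaw":0},{"fingers":1,"slide":[0,0,1],"yaw":0},{"fingers":1,"slide":[0,0,0],"yaw":0}]}}

```text
time: 10.38
position: [0.5139, -0.39, 0.1746]
ee_rot: [[0.968, 0.252, 0.0], [0.252, -0.968, -0.0], [0.0, 0.0, -1.0]]
wrist_force: [-0.2, 0.1, -2.4]
width: 0.0137
```

```bash
python3 go.py .514 -.3897 .1747 14.5 1
```

```text
t 10.38 pos [ 0.5139 -0.39    0.1746] psi 14.62 w 0.0137 F [-0.2  0.1 -2.4] zax [ 0. -0. -1.] q [-0.69  0.25  1.74 -0.    1.15 -0.94]
dist [0.1 0.3 0.1] dyaw 0.12
[ 0.2 -0.3 -0.1] 0.12
```

{"fn": "drive_tool", "kwargs": {"motion": [{"fingers":1,"slide":[0,0,1],"yaw":0},{"fingers":1,"slide":[0,0,1],"yaw":0},{"fingers":1,"slide":[0,0,0],"yaw":0}]}}

```text
time: 10.63
position: [0.5139, -0.3901, 0.1744]
ee_rot: [[0.968, 0.252, 0.001], [0.252, -0.968, -0.001], [0.001, 0.001, -1.0]]
wrist_force: [-2.2, 2.2, 6.1]
width: 0.0137
```

```bash
python3 go.py .514 -.3897 .1747 14.5 1;python3 - <<'E'
from station import robot
import cv2,numpy as np,pickle
a=[]
for n,(x,y,w,h) in [("scene",(240,330,150,150)),("top",(400,250,150,150))]:
    p=robot.snapshot(n); pickle.dump(p,open(f"{n}3.pkl","wb")); a.append(cv2.resize(p["img"][y:y+h,x:x+w,::-1],(400,400),interpolation=cv2.INTER_CUBIC))
cv2.imwrite("pics/s5.png",np.hstack(a))
E
```

```text
t 10.63 pos [ 0.5139 -0.3901  0.1744] psi 14.62 w 0.0137 F [-2.2  2.2  6.1] zax [ 0.001 -0.001 -1.   ] q [-0.69  0.25  1.74 -0.    1.15 -0.94]
dist [0.1 0.4 0.3] dyaw 0.12
[ 0.2 -0.4 -0.3] 0.12
```

View pics/s5.png

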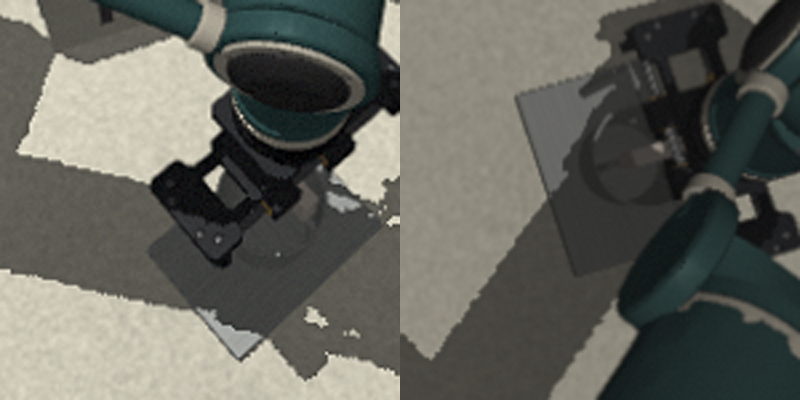

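{"fn": "drive_tool", "kwargs": {"motion": [{"fingers":1,"slide":[0,0,-1.2],"yaw":0},{"fingers":0.55,"slide":[0,0,0],"yaw":0},{"fingers":0.55,"slide":[0,0,0],"yaw":0},{"fingers":0.55,"slide":[0,0,0],"yaw":0},{"fingers":0.55,"slide":[0,0,0],"yaw":0}]}}

```text
time: 11.15
position: [0.5139, -0.39, 0.1734]
ee_rot: [[0.968, 0.252, 0.0], [0.252, -0.968, -0.0], [0.0, 0.0, -1.0]]
wrist_force: [0.0, -0.5, -0.4]
width: 0.0381
```

{"fn": "drive_tool", "kwargs": {"motion": [{"fingers":0.55,"slide":[0,0,0],"yaw":0},{"fingers":0.55,"slide":[0,0,0],"yaw":0}]}}

```text
time: 11.32
position: [0.5138, -0.3899, 0.1734]
ee_rot: [[0.968, 0.252, -0.0], [0.252, -0.968, 0.0], [-0.0, -0.0, -1.0]]
wrist_force: [0.0, -0.6, 0.9]
width: 0.0397
```

Now straight up slowly, then fast.

{"fn": "drive_tool", "kwargs": {"motion": [{"fingers":0.55,"slide":[0,0,-5],"yaw":0},{"fingers":0.55,"slide":[0,0,-12],"yaw":0},{"fingers":0.55,"slide":[0,0,-20],"yaw":0},{"fingers":0.55,"slide":[0,0,-25],"yaw":0},{"fingers":0.55,"slide":[0,0,-25],"yaw":0}]}}

```text
time: 11.73
position: [0.5135, -0.3897, 0.262]
ee_rot: [[0.968, 0.252, -0.0], [0.252, -0.968, 0.0], [-0.0, -0.0, -1.0]]
wrist_force: [-0.4, -0.8, -0.5]
width: 0.0396
```

{"fn": "drive_tool", "kwargs": {"motion": [{"fingers":0.55,"slide":[0,0,-25],"yaw":0},{"fingers":0.55,"slide":[0,0,-15],"yaw":0},{"fingers":0.55,"slide":[0,0,0],"yaw":0}]}}

```text
time: 11.98
position: [0.5157, -0.3915, 0.3073]
ee_rot: [[0.968, 0.252, 0.008], [0.252, -0.968, -0.006], [0.006, 0.008, -1.0]]
wrist_force: [0.4, -0.6, 0.7]
width: 0.0396
```

```bash
python3 go.py .5089 -.0078 .30 -6.2 16; python3 - <<'E'
from station import robot
import cv2,numpy as np,pickle
a=[]
for n,(x,y,w,h) in [("scene",(240,330,150,150)),("top",(400,250,150,150))]:
    p=robot.snapshot(n); pickle.dump(p,open(f"{n}3.pkl","wb")); a.append(cv2.resize(p["img"][y:y+h,x:x+w,::-1],(400,400),interpolation=cv2.INTER_CUBIC))
cv2.imwrite("pics/s6.png",np.hstack(a))
E
```

```text
t 11.98 pos [ 0.5157 -0.3915  0.3073] psi 14.62 w 0.0396 F [ 0.4 -0.6  0.7] zax [ 0.008 -0.006 -1.   ] q [-0.69  0.17  1.59  0.    1.37 -0.94]
dist [ -6.8 383.7  -7.3] dyaw 20.82
[  5.6 -23.3   0.5] 1.3
[  5.1 -23.4   0.5] 1.3
[  4.6 -23.5   0.5] 1.3
[  4.  -23.6   0.5] 1.3
[  3.5 -23.7   0.5] 1.3
[  3.  -23.8   0.5] 1.3
[  2.4 -23.9   0.5] 1.3
[  1.9 -23.9   0.5] 1.3
[  1.3 -23.9   0.5] 1.3
[  0.8 -24.    0.5] 1.3
[  0.3 -24.    0.5] 1.3
[ -0.3 -24.    0.5] 1.3
[ -0.8 -24.    0.5] 1.3
[ -1.4 -23.9   0.5] 1.3
[ -1.9 -23.9   0.5] 1.3
[ -2.5 -23.9   0.5] 1.3
```

View pics/s6.png

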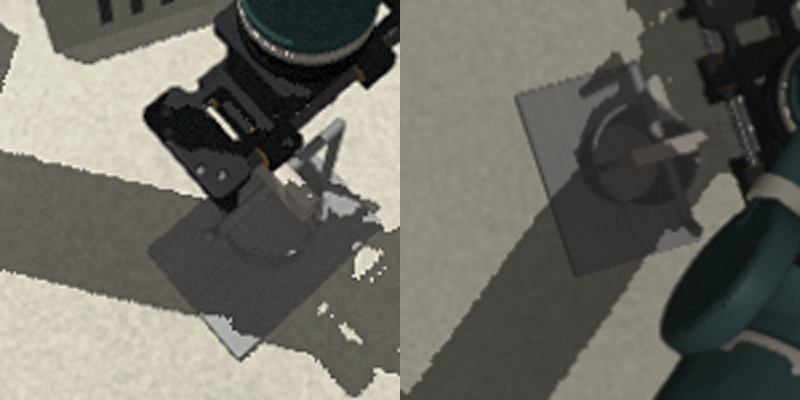

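{"fn": "drive_tool", "kwargs": {"motion": [{"fingers":0.5,"slide":[6,-23,0.5],"yaw":1.3},{"fingers":0.5,"slide":[5,-23,0.5],"yaw":1.3},{"fingers":0.5,"slide":[5,-24,0.5],"yaw":1.3},{"fingers":0.5,"slide":[4,-24,0.5],"yaw":1.3},{"fingers":0.5,"slide":[3,-24,0.5],"yaw":1.3}]}}

```text
time: 12.5
position: [0.5106, -0.268, 0.2955]
ee_rot: [[0.99, 0.14, -0.003], [0.14, -0.99, 0.002], [-0.003, -0.002, -1.0]]
wrist_force: [1.0, 0.6, -0.2]
width: 0.0442
```

{"fn": "drive_tool", "kwargs": {"motion": [{"fingers":0.5,"slide":[3,-24,0.5],"yaw":1.3},{"fingers":0.5,"slide":[2,-24,0.5],"yaw":1.3},{"fingers":0.5,"slide":[2,-24,0.5],"yaw":1.3},{"fingers":0.5,"slide":[1,-24,0.5],"yaw":1.3},{"fingers":0.5,"slide":[1,-24,0.5],"yaw":1.3}]}}

```text
time: 12.92
position: [0.5078, -0.1477, 0.2932]
ee_rot: [[1.0, 0.027, -0.003], [0.027, -1.0, 0.001], [-0.003, -0.001, -1.0]]
wrist_force: [-0.7, -0.1, 0.3]
width: 0.0444
```

{"fn": "drive_tool", "kwargs": {"motion": [{"fingers":0.5,"slide":[0,-24,0.5],"yaw":1.3},{"fingers":0.5,"slide":[0,-24,0.5],"yaw":1.3},{"fingers":0.5,"slide":[-1,-24,0.5],"yaw":1.3},{"fingers":0.5,"slide":[-1,-24,0.5],"yaw":1.3},{"fingers":0.5,"slide":[-2,-24,0.5],"yaw":1.3}]}}

```text
time: 13.33
position: [0.5058, -0.0278, 0.2908]
ee_rot: [[0.996, -0.086, -0.004], [-0.086, -0.996, 0.0], [-0.004, -0.0, -1.0]]
wrist_force: [0.2, -0.4, 0.9]
width: 0.0441
```

{"fn": "drive_tool", "kwargs": {"motion": [{"fingers":0.5,"slide":[-2,-22,0],"yaw":1.3},{"fingers":0.5,"slide":[0,0,0],"yaw":0},{"fingers":0.5,"slide":[0,0,0],"yaw":0}]}}

```text
time: 13.58
position: [0.5061, -0.0063, 0.2913]
ee_rot: [[0.994, -0.105, -0.003], [-0.105, -0.994, -0.0], [-0.003, 0.001, -1.0]]
wrist_force: [-0.7, 0.4, 0.5]
width: 0.0442
```

```bash
python3 - <<'E'
from station import robot
import cv2,numpy as np,pickle
a=[]
for n,(x,y,w,h) in [("scene",(220,200,270,270)),("top",(230,210,290,290))]:
    p=robot.snapshot(n); pickle.dump(p,open(f"{n}4.pkl","wb")); a.append(cv2.resize(p["img"][y:y+h,x:x+w,::-1],(400,400),interpolation=cv2.INTER_CUBIC))
cv2.imwrite("pics/s7.png",np.hstack(a))
E
python3 go.py .5089 -.0078 .148 -6.2 1
```

```text
t 13.68 pos [ 0.5065 -0.0076  0.2919] psi -6.15 w 0.0442 F [-0.7 -0.1 -0.2] zax [-0.002 -0.001 -1.   ] q [-0.06 -0.09  1.89 -0.    1.34  0.04]
dist [   2.4   -0.2 -143.9] dyaw 0.05
[  2.4  -0.  143.9] 0.05
```

View pics/s7.png

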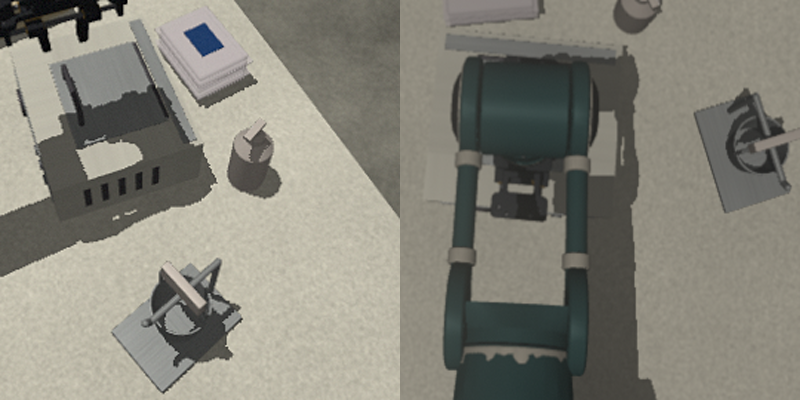

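{"fn": "drive_tool", "kwargs": {"motion": [{"fingers":0.5,"slide":[1.5,0,20],"yaw":0},{"fingers":0.5,"slide":[0,0,30],"yaw":0},{"fingers":0.5,"slide":[0,0,30],"yaw":0},{"fingers":0.5,"slide":[0,0,25],"yaw":0},{"fingers":0.5,"slide":[0,0,15],"yaw":0}]}}

```text
time: 14.1
position: [0.5063, -0.0085, 0.1693]
ee_rot: [[0.994, -0.109, -0.005], [-0.109, -0.994, -0.0], [-0.005, 0.001, -1.0]]
wrist_force: [-0.7, 0.5, -0.6]
width: 0.0443
```

{"fn": "drive_tool", "kwargs": {"motion": [{"fingers":0.5,"slide":[0,0,0],"yaw":0},{"fingers":0.5,"slide":[0,0,0],"yaw":0},{"fingers":0.5,"slide":[0,0,0],"yaw":0}]}}

```text
time: 14.35
position: [0.5093, -0.008, 0.1741]
ee_rot: [[0.994, -0.109, 0.001], [-0.109, -0.994, -0.0], [0.001, 0.0, -1.0]]
wrist_force: [0.3, -0.2, 1.1]
width: 0.0437
```

```bash
python3 go.py .5089 -.0078 .148 -6.2 1
```

```text
t 14.35 pos [ 0.5093 -0.008   0.1741] psi -6.24 w 0.0437 F [ 0.3 -0.2  1.1] zax [ 0.001 -0.    -1.   ] q [-0.06  0.    2.02 -0.    1.12  0.04]
dist [ -0.4   0.2 -26.1] dyaw -0.04
[-0.5 -0.1 26.1] -0.04
```

{"fn": "drive_tool", "kwargs": {"motion": [{"fingers":0.5,"slide":[0,0,10],"yaw":0},{"fingers":0.5,"slide":[0,0,10],"yaw":0},{"fingers":0.5,"slide":[0,0,5.5],"yaw":0},{"fingers":1,"slide":[0,0,0],"yaw":0},{"fingers":1,"slide":[0,0,0],"yaw":0}]}}

```text
time: 14.77
position: [0.508, -0.0071, 0.1468]
ee_rot: [[0.994, -0.107, -0.001], [-0.107, -0.994, 0.0], [-0.001, 0.0, -1.0]]
wrist_force: [-0.4, 0.6, 0.4]
width: 0.0328
```

{"fn": "drive_tool", "kwargs": {"motion": [{"fingers":1,"slide":[0,0,0],"yaw":0},{"fingers":1,"slide":[0,0,0],"yaw":0},{"fingers":1,"slide":[0,0,0],"yaw":0},{"fingers":1,"slide":[0,0,0],"yaw":0}]}}

```text
time: 15.1
position: [0.5074, -0.007, 0.1478]
ee_rot: [[0.994, -0.108, -0.003], [-0.108, -0.994, 0.0], [-0.003, 0.0, -1.0]]
wrist_force: [-5.6, 1.5, 4.3]
width: 0.0093
```

```bash
python3 go.py .5089 -.0078 .148 -6.2 1
```

```text
t 15.1 pos [ 0.5074 -0.007   0.1478] psi -6.17 w 0.0093 F [-5.6  1.5  4.3] zax [-0.003  0.    -1.   ] q [-0.06  0.03  2.05  0.    1.07  0.04]
dist [ 1.5 -0.8  0.2] dyaw 0.03
[ 1.6  0.6 -0.2] 0.03
```

```bash
python3 -c "
import numpy as np
t=np.radians(np.arange(0,106,5));a=np.arctan2(40,-140)-t;r=145.6
x=r*np.cos(a);z=r*np.sin(a)
for i in range(21): print(i*5+5,round(x[i+1]-x[i],1),round(-(z[i+1]-z[i]),1))"
```

```text
5 4.0 -12.0
10 5.1 -11.7
15 6.1 -11.2
20 7.0 -10.6
25 7.9 -9.9
30 8.7 -9.2
35 9.5 -8.4
40 10.2 -7.6
45 10.8 -6.6
50 11.4 -5.7
55 11.8 -4.7
60 12.2 -3.6
65 12.4 -2.5
70 12.6 -1.4
75 12.7 -0.3
80 12.7 0.8
85 12.6 1.9
90 12.4 3.0
95 12.0 4.0
100 11.7 5.1
105 11.2 6.1
```

{"fn": "drive_tool", "kwargs": {"motion": [{"fingers":1,"slide":[4,0,-12],"yaw":0},{"fingers":1,"slide":[5.1,0,-11.7],"yaw":0},{"fingers":1,"slide":[6.1,0,-11.2],"yaw":0}]}}

```text
time: 15.35
position: [0.5216, -0.0086, 0.1824]
ee_rot: [[0.994, -0.108, -0.006], [-0.108, -0.994, 0.0], [-0.006, 0.0, -1.0]]
wrist_force: [-5.5, 0.3, -2.6]
width: 0.0089
```

```bash
python3 go.py .5089 -.0078 .148 -6.2 1
```

```text
t 15.35 pos [ 0.5216 -0.0086  0.1824] psi -6.18 w 0.0089 F [-5.5  0.3 -2.6] zax [-0.006  0.    -1.   ] q [-0.06  0.02  1.99  0.    1.14  0.04]
dist [-12.7   0.8 -34.4] dyaw 0.02
[-12.8   0.6  34.4] 0.02
```

{"fn": "drive_tool", "kwargs": {"motion": [{"fingers":1,"slide":[7,0,-10.6],"yaw":0},{"fingers":1,"slide":[7.9,0,-9.9],"yaw":0},{"fingers":1,"slide":[8.7,0,-9.2],"yaw":0},{"fingers":1,"slide":[9.5,0,-8.4],"yaw":0}]}}

```text
time: 15.68
position: [0.5542, -0.0121, 0.2224]
ee_rot: [[0.994, -0.108, -0.007], [-0.108, -0.994, 0.001], [-0.007, 0.0, -1.0]]
wrist_force: [-11.4, 1.9, 6.2]
width: 0.0087
```

{"fn": "drive_tool", "kwargs": {"motion": [{"fingers":1,"slide":[10.2,0,-7.6],"yaw":0},{"fingers":1,"slide":[10.8,0,-6.6],"yaw":0},{"fingers":1,"slide":[11.4,0,-5.7],"yaw":0}]}}

```text
time: 15.93
position: [0.5882, -0.016, 0.2444]
ee_rot: [[0.994, -0.108, -0.002], [-0.108, -0.994, -0.0], [-0.002, 0.0, -1.0]]
wrist_force: [-10.1, 0.5, 8.4]
width: 0.0085
```

```bash
python3 go.py .5089 -.0078 .148 -6.2 1
```

```text
t 15.93 pos [ 0.5882 -0.016   0.2444] psi -6.17 w 0.0085 F [-10.1   0.5   8.4] zax [-0.002 -0.    -1.   ] q [-0.07  0.1   1.79 -0.    1.26  0.04]
dist [-79.3   8.2 -96.4] dyaw 0.03
[-79.8   0.4  96.4] 0.03
```

{"fn": "drive_tool", "kwargs": {"motion": [{"fingers":1,"slide":[11.8,0,-5.2],"yaw":0},{"fingers":1,"slide":[12.2,0,-4.1],"yaw":0},{"fingers":1,"slide":[12.4,0,-3],"yaw":0},{"fingers":1,"slide":[12.6,0,-1.8],"yaw":0}]}}

```text
time: 16.27
position: [0.6385, -0.0215, 0.258]
ee_rot: [[0.994, -0.108, 0.002], [-0.108, -0.994, -0.001], [0.002, 0.0, -1.0]]
wrist_force: [-3.9, -0.0, 2.7]
width: 0.0086
```

```bash
python3 go.py .5089 -.0078 .148 -6.2 1; python3 - <<'E'
from station import robot
import cv2,numpy as np,pickle
a=[]
for n,(x,y,w,h) in [("scene",(220,150,200,200)),("top",(220,180,200,200))]:
    p=robot.snapshot(n); pickle.dump(p,open(f"{n}4.pkl","wb")); a.append(cv2.resize(p["img"][y:y+h,x:x+w,::-1],(400,400),interpolation=cv2.INTER_CUBIC))
cv2.imwrite("pics/s8.png",np.hstack(a))
E
```

```text
t 16.27 pos [ 0.6385 -0.0215  0.258 ] psi -6.19 w 0.0086 F [-3.9 -0.   2.7] zax [ 0.002 -0.001 -1.   ] q [-0.07  0.18  1.66 -0.    1.29  0.04]
dist [-129.6   13.7 -110. ] dyaw 0.01
[-130.3    0.3  110. ] 0.01
```

View pics/s8.png

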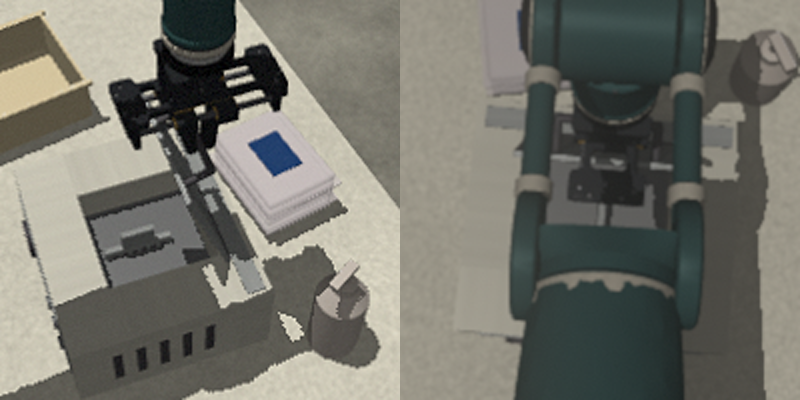

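{"fn": "drive_tool", "kwargs": {"motion": [{"fingers":1,"slide":[12.7,0,-0.5],"yaw":0},{"fingers":1,"slide":[12.7,0,0.7],"yaw":0},{"fingers":1,"slide":[12.6,0,1.9],"yaw":0},{"fingers":1,"slide":[12.4,0,3],"yaw":0}]}}

```text
time: 16.7
position: [0.6881, -0.0272, 0.2516]
ee_rot: [[0.994, -0.108, 0.001], [-0.108, -0.994, -0.001], [0.001, 0.001, -1.0]]
wrist_force: [-3.5, -1.4, 2.5]
width: 0.009
```

{"fn": "drive_tool", "kwargs": {"motion": [{"fingers":1,"slide":[10,0,3.2],"yaw":0},{"fingers":1,"slide":[0,0,0],"yaw":0},{"fingers":1,"slide":[0,0,0],"yaw":0}]}}

```text
time: 16.95
position: [0.6994, -0.0284, 0.2473]
ee_rot: [[0.994, -0.108, 0.004], [-0.108, -0.994, -0.001], [0.004, 0.001, -1.0]]
wrist_force: [2.6, -2.9, 2.3]
width: 0.0088
```

```bash
python3 go.py .5089 -.0078 .148 -6.2 1
```

```text
t 16.95 pos [ 0.6994 -0.0284  0.2473] psi -6.19 w 0.0088 F [ 2.6 -2.9  2.3] zax [ 0.004 -0.001 -1.   ] q [-0.08  0.3   1.54 -0.    1.3   0.03]
dist [-190.5   20.6  -99.3] dyaw 0.01
[-191.6    0.    99.3] 0.01
```

{"fn": "drive_tool", "kwargs": {"motion": [{"fingers":0.79,"slide":[0,0,0],"yaw":0},{"fingers":0.79,"slide":[0,0,0],"yaw":0},{"fingers":0.79,"slide":[0,0,0],"yaw":0},{"fingers":0.79,"slide":[0,0,-5],"yaw":0},{"fingers":0.79,"slide":[0,0,-10],"yaw":0}]}}

```text
time: 17.37
position: [0.6961, -0.0272, 0.2597]
ee_rot: [[0.994, -0.107, -0.004], [-0.107, -0.994, 0.001], [-0.004, -0.0, -1.0]]
wrist_force: [-0.2, 0.2, -0.0]
width: 0.0182
```

```bash
python3 go.py .5089 -.0078 .148 -6.2 1; python3 - <<'E'
from station import robot
import cv2,numpy as np,pickle
a=[]
for n,(x,y,w,h) in [("scene",(220,150,200,200)),("top",(220,180,200,200))]:
    p=robot.snapshot(n); pickle.dump(p,open(f"{n}4.pkl","wb")); a.append(cv2.resize(p["img"][y:y+h,x:x+w,::-1],(400,400),interpolation=cv2.INTER_CUBIC))
cv2.imwrite("pics/s9.png",np.hstack(a))
E
```

```text
t 17.37 pos [ 0.6961 -0.0272  0.2597] psi -6.16 w 0.0182 F [-0.2  0.2 -0. ] zax [-0.004  0.001 -1.   ] q [-0.07  0.3   1.53  0.    1.32  0.03]
dist [-187.2   19.4 -111.7] dyaw 0.04
[-188.2    0.8  111.7] 0.04
```

View pics/s9.png

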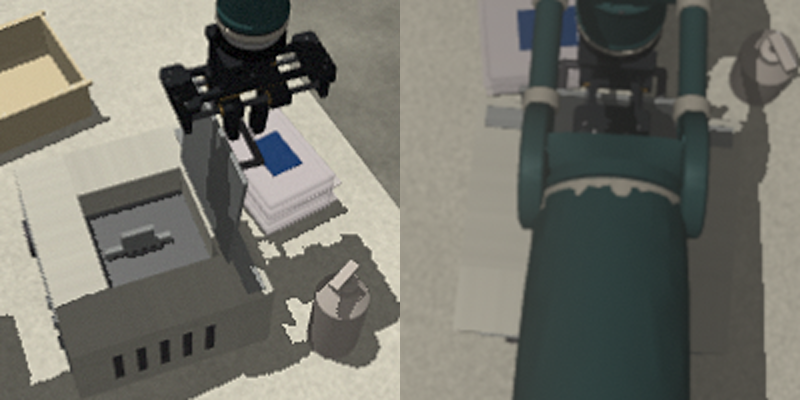

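{"fn": "drive_tool", "kwargs": {"motion": [{"fingers":0.79,"slide":[1,0,-15],"yaw":0},{"fingers":0.79,"slide":[0,0,-20],"yaw":0},{"fingers":0.79,"slide":[0,0,-20],"yaw":0},{"fingers":0.79,"slide":[0,0,-15],"yaw":0},{"fingers":0.79,"slide":[0,0,0],"yaw":0}]}}

```text
time: 17.88
position: [0.7003, -0.0278, 0.3367]
ee_rot: [[0.994, -0.108, 0.008], [-0.108, -0.994, -0.0], [0.008, -0.0, -1.0]]
wrist_force: [0.3, -0.2, -0.4]
width: 0.0185
```

```bash
python3 go.py .5 0.02 .33 83.8 14;  python3 - <<'E'
from station import robot
import cv2,numpy as np,pickle
p=robot.snapshot("scene"); pickle.dump(p,open("scene5.pkl","wb"))
x,y,w,h=230,190,160,140
cv2.imwrite("pics/s10.png",cv2.resize(p["img"][y:y+h,x:x+w,::-1],(640,560),interpolation=cv2.INTER_CUBIC))
E
```

```text
t 17.88 pos [ 0.7003 -0.0278  0.3367] psi -6.18 w 0.0185 F [ 0.3 -0.2 -0.4] zax [ 0.008 -0.    -1.   ] q [-0.08  0.27  1.42  0.    1.44  0.03]
dist [-200.3   47.8   -6.7] dyaw -89.98
[-14.6  -1.9   0.5] -6.43
[-14.3  -3.5   0.5] -6.43
[-13.8  -5.1   0.5] -6.43
[-13.2  -6.6   0.5] -6.43
[-12.3  -8.    0.5] -6.43
[-11.4  -9.3   0.5] -6.43
[-10.3 -10.5   0.5] -6.43
[ -9.  -11.6   0.5] -6.43
[ -7.7 -12.6   0.5] -6.43
[ -6.2 -13.3   0.5] -6.43
[ -4.7 -14.    0.5] -6.43
[ -3.1 -14.4   0.5] -6.43
[ -1.4 -14.6   0.5] -6.43
[  0.2 -14.7   0.5] -6.43
```

View pics/s10.png

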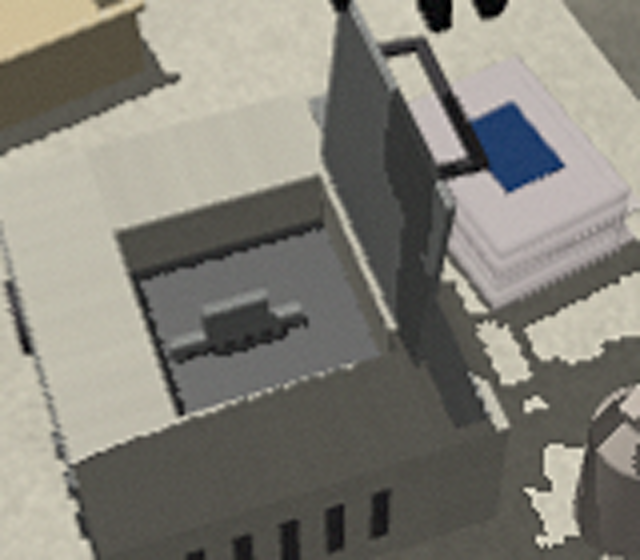

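```bash
python3 - <<'E'
from h import *
p=pickle.load(open("scene5.pkl","rb"))
f=lambda x,y:(230+x/4-.4,190+y/4-.4)
a=atz(p,f(203,305),.112);b=atz(p,f(268,291),.112);print(a,b,(a+b)/2,np.linalg.norm(a-b),np.degrees(np.arctan2(*(b-a)[1::-1])))
c=atz(p,f(172,350),.085);d=atz(p,f(303,312),.085);print(c,d,(c+d)/2,np.linalg.norm(c-d),np.degrees(np.arctan2(*(d-c)[1::-1])))
print("pred", .5575,-.0120)
# flap top edge corners
for q in [(345,5),(452,203)]:
    print(atz(p,f(*q),.279))
E
```

```text
[ 0.53789408 -0.00193253  0.112     ] [ 0.58035344 -0.01036808  0.112     ] [ 0.55912376 -0.0061503   0.112     ] 0.04328921375761136 -11.23684228848847
[ 0.51117878 -0.00825092  0.085     ] [ 0.60103254 -0.01873284  0.085     ] [ 0.55610566 -0.01349188  0.085     ] 0.09046308176634489 -6.653781938788156
pred 0.5575 -0.012
[0.66808102 0.05498911 0.279     ]
[ 0.65554069 -0.10749713  0.279     ]
```

{"fn": "drive_tool", "kwargs": {"motion": [{"fingers":0.3,"slide":[-14.6,-1.9,0],"yaw":-6.4},{"fingers":0.3,"slide":[-14.3,-3.5,0],"yaw":-6.4},{"fingers":0.3,"slide":[-13.8,-5.1,0],"yaw":-6.4},{"fingers":0.3,"slide":[-13.2,-6.6,0],"yaw":-6.4},{"fingers":0.3,"slide":[-12.3,-8,0],"yaw":-6.4}]}}

```text
time: 18.35
position: [0.6256, -0.0103, 0.3292]
ee_rot: [[0.898, 0.44, -0.003], [0.44, -0.898, 0.0], [-0.002, -0.001, -1.0]]
wrist_force: [-0.4, 0.2, -0.1]
width: 0.0497
```

{"fn": "drive_tool", "kwargs": {"motion": [{"fingers":0.3,"slide":[-11.4,-9.3,0],"yaw":-6.4},{"fingers":0.3,"slide":[-10.3,-10.5,0],"yaw":-6.4},{"fingers":0.3,"slide":[-9,-11.6,0],"yaw":-6.4},{"fingers":0.3,"slide":[-7.7,-12.6,0],"yaw":-6.4},{"fingers":0.3,"slide":[-6.2,-13.3,0],"yaw":-6.4}]}}

```text
time: 18.77
position: [0.554, 0.0069, 0.3294]
ee_rot: [[0.528, 0.849, -0.002], [0.849, -0.528, 0.0], [-0.001, -0.002, -1.0]]
wrist_force: [-0.8, -0.5, 0.2]
width: 0.0616
```

{"fn": "drive_tool", "kwargs": {"motion": [{"fingers":0.3,"slide":[-4,-10,0],"yaw":-6.4},{"fingers":0.3,"slide":[-2,-5,0],"yaw":-6.4},{"fingers":0.3,"slide":[0,0,0],"yaw":-6.4},{"fingers":0.3,"slide":[0,0,0],"yaw":-6.4},{"fingers":0.3,"slide":[0,0,0],"yaw":0}]}}

```text
time: 19.18
position: [0.5386, 0.0091, 0.3297]
ee_rot: [[0.112, 0.994, -0.002], [0.994, -0.112, 0.0], [-0.0, -0.002, -1.0]]
wrist_force: [-0.3, -0.4, 0.1]
width: 0.0615
```

```bash
python3 go.py .5575 -.012 .33 83.8 1
```

```text
t 19.18 pos [0.5386 0.0091 0.3297] psi 83.58 w 0.0615 F [-0.3 -0.4  0.1] zax [-0.002  0.    -1.   ] q [-0.03 -0.04  1.77  0.    1.41 -1.49]
dist [ 18.9 -21.1   0.3] dyaw -0.22
[-18.9  21.1  -0.3] -0.22
```

{"fn": "drive_tool", "kwargs": {"motion": [{"fingers":0.3,"slide":[-9,11,10],"yaw":0},{"fingers":0.3,"slide":[-10,10,25],"yaw":0},{"fingers":0.3,"slide":[0,0,35],"yaw":0},{"fingers":0.3,"slide":[0,0,35],"yaw":0},{"fingers":0.3,"slide":[0,0,35],"yaw":0}]}}

```text
time: 19.6
position: [0.5583, -0.0132, 0.1886]
ee_rot: [[0.118, 0.993, -0.0], [0.993, -0.118, -0.0], [-0.0, -0.0, -1.0]]
wrist_force: [-0.6, -0.9, 0.2]
width: 0.0616
```

{"fn": "drive_tool", "kwargs": {"motion": [{"fingers":0.3,"slide":[0,0,30],"yaw":0},{"fingers":0.3,"slide":[0,0,20],"yaw":0},{"fingers":0.3,"slide":[0,0,10],"yaw":0},{"fingers":0.3,"slide":[0,0,0],"yaw":0},{"fingers":0.3,"slide":[0,0,0],"yaw":0}]}}

```text
time: 20.02
position: [0.5582, -0.0126, 0.1307]
ee_rot: [[0.116, 0.993, -0.001], [0.993, -0.116, 0.0], [-0.0, -0.001, -1.0]]
wrist_force: [1.2, -0.4, 0.3]
width: 0.0619
```

```bash
python3 go.py .557 -.012 .083 83.8 1; python3 - <<'E'
from station import robot
import cv2,numpy as np,pickle
p=robot.snapshot("scene"); pickle.dump(p,open("scene5.pkl","wb"))
x,y,w,h=220,160,170,160
cv2.imwrite("pics/s11.png",cv2.resize(p["img"][y:y+h,x:x+w,::-1],(638,600),interpolation=cv2.INTER_CUBIC))
E
python3 go.py .557 -.012 .083 83.8 1;
```

```text
t 20.02 pos [ 0.5582 -0.0126  0.1307] psi 83.34 w 0.0619 F [ 1.2 -0.4  0.3] zax [-0.001  0.    -1.   ] q [-0.07  0.14  1.96 -0.    1.04 -1.52]
dist [ -1.2   0.6 -47.7] dyaw -0.46
[ 0.5 -1.3 47.7] -0.46
t 20.07 pos [ 0.5592 -0.0126  0.1321] psi 83.36 w 0.0618 F [-0.2  0.1 -0.2] zax [ 0.002 -0.    -1.   ] q [-0.07  0.14  1.96 -0.    1.04 -1.52]
dist [ -2.2   0.6 -49.1] dyaw -0.44
[ 0.3 -2.3 49.1] -0.44
```

View pics/s11.png

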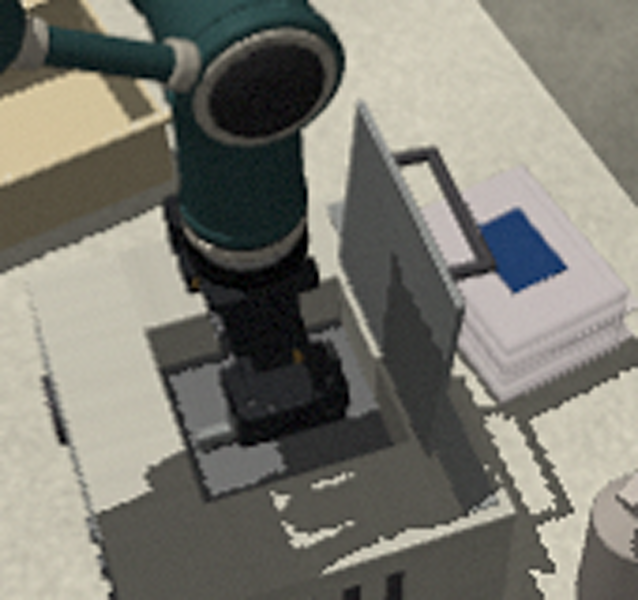

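{"fn": "drive_tool", "kwargs": {"motion": [{"fingers":0.3,"slide":[0,-1.5,12],"yaw":-0.4},{"fingers":0.3,"slide":[0,0,12],"yaw":0},{"fingers":0.3,"slide":[0,0,10],"yaw":0},{"fingers":0.3,"slide":[0,0,6],"yaw":0},{"fingers":0.3,"slide":[0,0,4],"yaw":0}]}}

```text
time: 20.48
position: [0.5557, -0.012, 0.0857]
ee_rot: [[0.108, 0.994, -0.002], [0.994, -0.108, 0.0], [-0.0, -0.002, -1.0]]
wrist_force: [-0.4, 0.2, 0.1]
width: 0.0616
```

{"fn": "drive_tool", "kwargs": {"motion": [{"fingers":0.3,"slide":[0,0,0],"yaw":0},{"fingers":0.3,"slide":[0,0,0],"yaw":0},{"fingers":0.3,"slide":[0,0,0],"yaw":0}]}}

```text
time: 20.73
position: [0.5571, -0.0121, 0.0875]
ee_rot: [[0.108, 0.994, 0.001], [0.994, -0.108, -0.0], [0.0, 0.001, -1.0]]
wrist_force: [-0.0, 0.1, -0.3]
width: 0.0617
```

```bash
python3 go.py .557 -.012 .083 83.8 1; python3 - <<'E'
from station import robot
import cv2,numpy as np,pickle
p=robot.snapshot("scene"); pickle.dump(p,open("scene5.pkl","wb"))
x,y,w,h=220,160,170,160
cv2.imwrite("pics/s12.png",cv2.resize(p["img"][y:y+h,x:x+w,::-1],(638,600),interpolation=cv2.INTER_CUBIC))
E
python3 go.py .557 -.012 .083 83.8 1;
```

```text
t 20.73 pos [ 0.5571 -0.0121  0.0875] psi 83.82 w 0.0617 F [-0.   0.1 -0.3] zax [ 0.001 -0.    -1.   ] q [-0.07  0.19  2.   -0.    0.96 -1.53]
dist [-0.1  0.1 -4.5] dyaw 0.02
[ 0.1 -0.1  4.5] 0.02
t 20.78 pos [ 0.5572 -0.0121  0.0877] psi 83.82 w 0.0614 F [ 0.3 -0.2 -0.4] zax [ 0.001 -0.    -1.   ] q [-0.07  0.19  2.    0.    0.96 -1.53]
dist [-0.2  0.1 -4.7] dyaw 0.02
[ 0.1 -0.2  4.7] 0.02
```

View pics/s12.png

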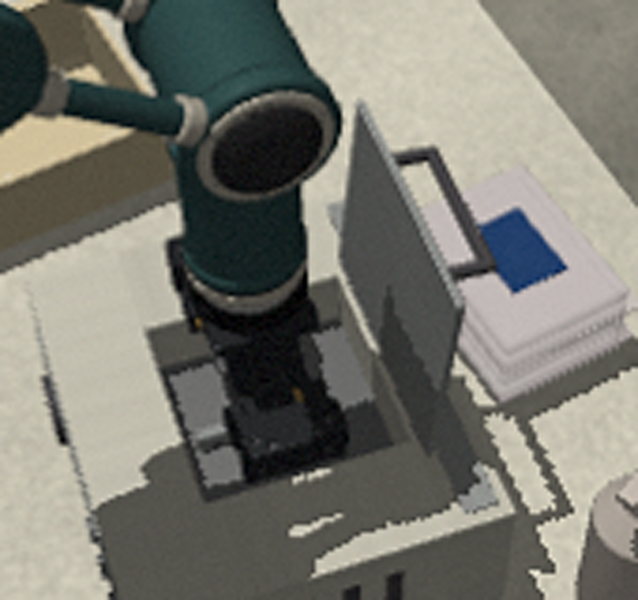

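{"fn": "drive_tool", "kwargs": {"motion": [{"fingers":0.3,"slide":[0,0,2.5],"yaw":0},{"fingers":0.3,"slide":[0,0,2],"yaw":0},{"fingers":1,"slide":[0,0,0],"yaw":0},{"fingers":1,"slide":[0,0,0],"yaw":0},{"fingers":1,"slide":[0,0,0],"yaw":0}]}}

```text
time: 21.2
position: [0.5567, -0.0121, 0.0827]
ee_rot: [[0.108, 0.994, -0.0], [0.994, -0.108, 0.0], [0.0, -0.0, -1.0]]
wrist_force: [0.4, 0.2, -0.2]
width: 0.0438
```

{"fn": "drive_tool", "kwargs": {"motion": [{"fingers":1,"slide":[0,0,0],"yaw":0},{"fingers":1,"slide":[0,0,0],"yaw":0},{"fingers":1,"slide":[0,0,0],"yaw":0},{"fingers":1,"slide":[0,0,0],"yaw":0},{"fingers":1,"slide":[0,0,0],"yaw":0}]}}

```text
time: 21.62
position: [0.5568, -0.0118, 0.0828]
ee_rot: [[0.108, 0.994, 0.0], [0.994, -0.108, 0.001], [0.001, 0.0, -1.0]]
wrist_force: [0.2, 5.6, 4.3]
width: 0.0105
```

{"fn": "drive_tool", "kwargs": {"motion": [{"fingers":1,"slide":[0,0,0],"yaw":0},{"fingers":1,"slide":[0,0,0],"yaw":0}]}}

```text
time: 21.78
position: [0.5569, -0.0104, 0.0829]
ee_rot: [[0.109, 0.994, 0.001], [0.994, -0.109, 0.003], [0.003, 0.0, -1.0]]
wrist_force: [0.4, 5.3, 0.1]
width: 0.0078
```

```bash
python3 go.py .557 -.012 .083 83.8 1
```

```text
t 21.78 pos [ 0.5569 -0.0104  0.0829] psi 83.76 w 0.0078 F [0.4 5.3 0.1] zax [ 0.001  0.003 -1.   ] q [-0.07  0.19  2.    0.    0.95 -1.53]
dist [ 0.1 -1.6  0.1] dyaw -0.04
[-1.6  0.2 -0.1] -0.04
```

{"fn": "drive_tool", "kwargs": {"motion": [{"fingers":1,"slide":[1.5,0,0],"yaw":0},{"fingers":1,"slide":[0,0,0],"yaw":0},{"fingers":1,"slide":[0,0,-3],"yaw":0},{"fingers":1,"slide":[0,0,-5],"yaw":0}]}}

```text
time: 22.12
position: [0.5557, -0.0099, 0.0896]
ee_rot: [[0.108, 0.994, -0.003], [0.994, -0.108, 0.001], [0.001, -0.003, -1.0]]
wrist_force: [0.6, 4.3, -5.0]
width: 0.0079
```

```bash
python3 go.py
```

```text
t 22.12 pos [ 0.5557 -0.0099  0.0896] psi 83.8 w 0.0079 F [ 0.6  4.3 -5. ] zax [-0.003  0.001 -1.   ] q [-0.06  0.18  2.    0.    0.96 -1.53]
```

{"fn": "drive_tool", "kwargs": {"motion": [{"fingers":1,"slide":[1,0,-6],"yaw":0},{"fingers":1,"slide":[0,0,-7],"yaw":0},{"fingers":1,"slide":[0,0,-8],"yaw":0},{"fingers":1,"slide":[0,0,-8],"yaw":0},{"fingers":1,"slide":[0,0,-8],"yaw":0}]}}

```text
time: 22.53
position: [0.5573, -0.0102, 0.1291]
ee_rot: [[0.108, 0.994, 0.001], [0.994, -0.108, -0.001], [-0.001, 0.001, -1.0]]
wrist_force: [-0.3, -0.0, -1.6]
width: 0.008
```

```bash
python3 go.py
```

```text
t 22.53 pos [ 0.5573 -0.0102  0.1291] psi 83.82 w 0.008 F [-0.3 -0.  -1.6] zax [ 0.001 -0.001 -1.   ] q [-0.06  0.14  1.97 -0.    1.04 -1.52]
```

{"fn": "drive_tool", "kwargs": {"motion": [{"fingers":1,"slide":[0,0,-12],"yaw":0},{"fingers":1,"slide":[0,0,-16],"yaw":0},{"fingers":1,"slide":[0,0,-20],"yaw":0},{"fingers":1,"slide":[0,0,-20],"yaw":0},{"fingers":1,"slide":[0,0,-20],"yaw":0}]}}

```text
time: 22.95
position: [0.5569, -0.0101, 0.2177]
ee_rot: [[0.108, 0.994, 0.001], [0.994, -0.108, -0.001], [-0.001, 0.001, -1.0]]
wrist_force: [-0.2, 1.3, -0.9]
width: 0.0077
```

{"fn": "drive_tool", "kwargs": {"motion": [{"fingers":1,"slide":[0,0,-12],"yaw":0},{"fingers":1,"slide":[0,0,0],"yaw":0},{"fingers":1,"slide":[0,0,0],"yaw":0}]}}

```text
time: 23.2
position: [0.5575, -0.0099, 0.2288]
ee_rot: [[0.108, 0.994, 0.002], [0.994, -0.108, -0.0], [-0.0, 0.002, -1.0]]
wrist_force: [-0.5, -0.3, -2.3]
width: 0.0075
```

```bash
python3 go.py .485 .3725 .225 93.8 15;python3 - <<'E'
from station import robot
import cv2,numpy as np,pickle
a=[]
for n,(x,y,w,h) in [("scene",(220,110,200,200)),("top",(220,180,200,200))]:
    p=robot.snapshot(n); pickle.dump(p,open(f"{n}6.pkl","wb")); a.append(cv2.resize(p["img"][y:y+h,x:x+w,::-1],(400,400),interpolation=cv2.INTER_CUBIC))
cv2.imwrite("pics/s13.png",np.hstack(a))
E
```

```text
t 23.2 pos [ 0.5575 -0.0099  0.2288] psi 83.81 w 0.0075 F [-0.5 -0.3 -2.3] zax [ 0.002 -0.    -1.   ] q [-0.06  0.05  1.87 -0.    1.22 -1.52]
dist [-72.5 382.4  -3.8] dyaw -9.99
[24.8 -7.6  0.3] -0.67
[24.9 -7.3  0.3] -0.67
[25.  -7.   0.3] -0.67
[25.1 -6.7  0.3] -0.67
[25.1 -6.4  0.3] -0.67
[25.2 -6.1  0.3] -0.67
[25.3 -5.8  0.3] -0.67
[25.4 -5.5  0.3] -0.67
[25.4 -5.2  0.3] -0.67
[25.5 -4.9  0.3] -0.67
[25.5 -4.6  0.3] -0.67
[25.6 -4.3  0.3] -0.67
[25.6 -4.   0.3] -0.67
[25.7 -3.7  0.3] -0.67
[25.7 -3.4  0.3] -0.67
```

View pics/s13.png

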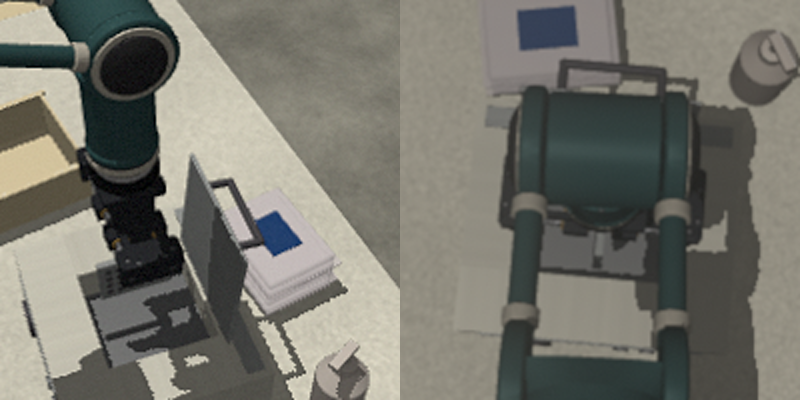

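{"fn": "drive_tool", "kwargs": {"motion": [{"fingers":1,"slide":[10,-4,0],"yaw":-0.7},{"fingers":1,"slide":[20,-7,0],"yaw":-0.7},{"fingers":1,"slide":[25,-8,0],"yaw":-0.7},{"fingers":1,"slide":[25,-8,0],"yaw":-0.7},{"fingers":1,"slide":[25,-7,0],"yaw":-0.7}]}}

```text
time: 23.72
position: [0.5298, 0.0991, 0.226]
ee_rot: [[0.046, 0.999, -0.003], [0.999, -0.046, -0.0], [-0.0, -0.003, -1.0]]
wrist_force: [1.2, 0.1, -2.7]
width: 0.0075
```

{"fn": "drive_tool", "kwargs": {"motion": [{"fingers":1,"slide":[25,-6,0],"yaw":-0.7},{"fingers":1,"slide":[25,-6,0],"yaw":-0.7},{"fingers":1,"slide":[25,-6,0],"yaw":-0.7},{"fingers":1,"slide":[25,-5,0],"yaw":-0.7},{"fingers":1,"slide":[25,-5,0],"yaw":-0.7}]}}

```text
time: 24.13
position: [0.5045, 0.2249, 0.2261]
ee_rot: [[-0.016, 1.0, -0.003], [1.0, 0.016, -0.001], [-0.001, -0.003, -1.0]]
wrist_force: [-0.6, 0.6, -2.1]
width: 0.0075
```

{"fn": "drive_tool", "kwargs": {"motion": [{"fingers":1,"slide":[25,-5,0],"yaw":-0.7},{"fingers":1,"slide":[25,-4,0],"yaw":-0.7},{"fingers":1,"slide":[25,-4,0],"yaw":-0.7},{"fingers":1,"slide":[25,-4,0],"yaw":-0.7},{"fingers":1,"slide":[25,-3,0],"yaw":-0.7}]}}

```text
time: 24.55
position: [0.4795, 0.3488, 0.226]
ee_rot: [[-0.077, 0.997, -0.003], [0.997, 0.077, -0.001], [-0.001, -0.003, -1.0]]
wrist_force: [-0.4, 0.5, -1.7]
width: 0.0079
```

```bash
python3 go.py .485 .3725 .205 93.8 2
```

```text
t 24.55 pos [0.4795 0.3488 0.226 ] psi 94.41 w 0.0079 F [-0.4  0.5 -1.7] zax [-0.003 -0.001 -1.   ] q [ 0.59  0.12  1.8   0.    1.23 -1.06]
dist [  5.5  23.7 -21. ] dyaw 0.61
[11.6  3.7 10.5] 0.3
[11.6  3.6 10.5] 0.3
```

{"fn": "drive_tool", "kwargs": {"motion": [{"fingers":1,"slide":[10,2,8],"yaw":0.3},{"fingers":1,"slide":[8,2,8],"yaw":0.3},{"fingers":1,"slide":[0,0,5],"yaw":0},{"fingers":1,"slide":[0,0,0],"yaw":0},{"fingers":1,"slide":[0,0,0],"yaw":0}]}}

```text
time: 24.97
position: [0.4836, 0.3644, 0.2051]
ee_rot: [[-0.064, 0.998, -0.002], [0.998, 0.064, -0.002], [-0.002, -0.002, -1.0]]
wrist_force: [0.2, -0.5, -1.7]
width: 0.0078
```

{"fn": "drive_tool", "kwargs": {"motion": [{"fingers":1,"slide":[0,0,0],"yaw":0},{"fingers":1,"slide":[0,0,0],"yaw":0}]}}

```text
time: 25.13
position: [0.4846, 0.3649, 0.2071]
ee_rot: [[-0.064, 0.998, 0.0], [0.998, 0.064, 0.0], [0.0, 0.0, -1.0]]
wrist_force: [0.3, -1.0, -1.3]
width: 0.0082
```

```bash
python3 go.py .485 .3725 .2 93.8 1;python3 - <<'E'
from station import robot
import cv2,numpy as np,pickle
for n in ["scene","top"]:
    p=robot.snapshot(n); pickle.dump(p,open(f"{n}7.pkl","wb")); cv2.imwrite(f"pics/f_{n}.png",p["img"][:,:,::-1])
x,y,w,h=110,60,200,180
cv2.imwrite("pics/f_z.png",cv2.resize(cv2.imread("pics/f_scene.png")[y:y+h,x:x+w],None,fx=3.3,fy=3.3,interpolation=cv2.INTER_CUBIC))
E
```

```text
t 25.13 pos [0.4846 0.3649 0.2071] psi 93.64 w 0.0082 F [ 0.3 -1.  -1.3] zax [ 0.  0. -1.] q [ 0.6   0.16  1.79 -0.    1.19 -1.03]
dist [ 0.4  7.6 -7.1] dyaw -0.16
[7.5 0.9 7.1] -0.16
```

View pics/f_scene.png

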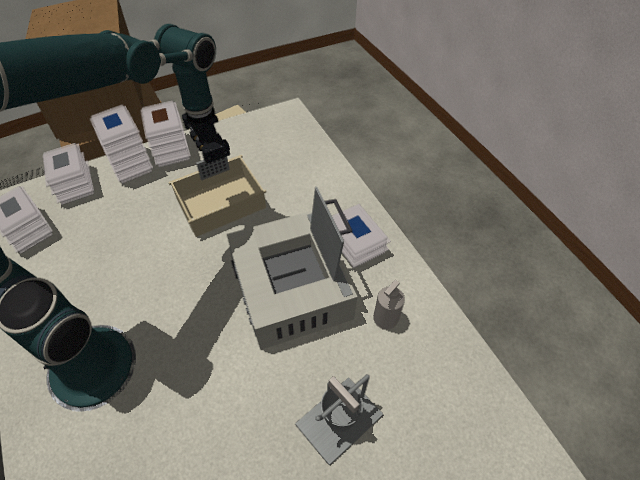

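View pics/f_top.png

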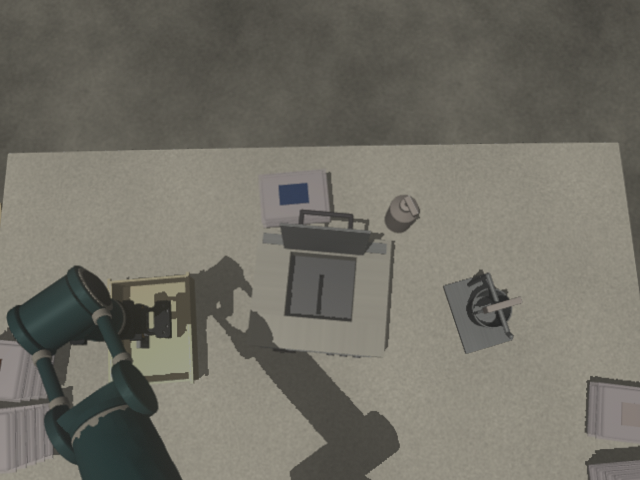

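View pics/f_z.png

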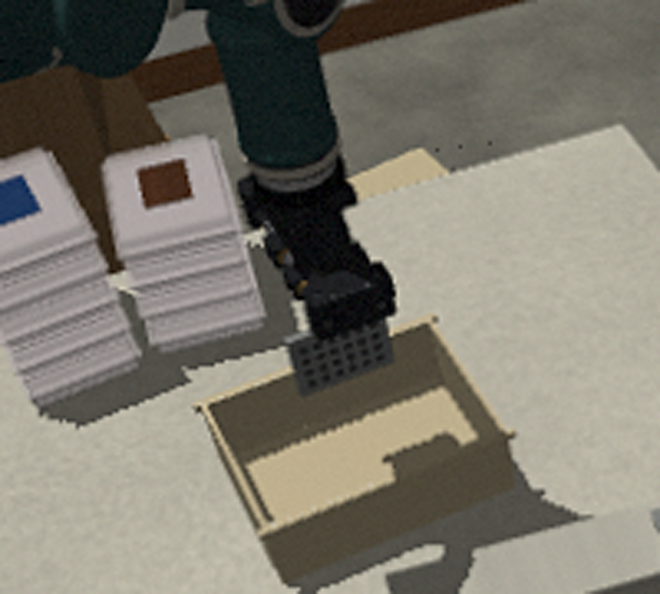

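{"fn": "drive_tool", "kwargs": {"motion": [{"fingers":1,"slide":[4,0.5,4],"yaw":0},{"fingers":1,"slide":[3.5,0,3],"yaw":0},{"fingers":1,"slide":[0,0,0],"yaw":0},{"fingers":1,"slide":[0,0,0],"yaw":0},{"fingers":1,"slide":[0,0,0],"yaw":0}]}}

```text
time: 25.65
position: [0.4839, 0.3734, 0.1995]
ee_rot: [[-0.065, 0.998, -0.0], [0.998, 0.065, -0.0], [-0.0, -0.0, -1.0]]
wrist_force: [-0.3, 0.4, -1.6]
width: 0.0079
```

{"fn": "drive_tool", "kwargs": {"motion": [{"fingers":1,"slide":[0,0,0],"yaw":0},{"fingers":1,"slide":[0,0,0],"yaw":0},{"fingers":1,"slide":[0,0,0],"yaw":0},{"fingers":1,"slide":[0,0,0],"yaw":0},{"fingers":1,"slide":[0,0,0],"yaw":0}]}}

```text
time: 26.07
position: [0.4841, 0.3733, 0.1997]
ee_rot: [[-0.065, 0.998, 0.0], [0.998, 0.065, 0.0], [0.0, 0.0, -1.0]]
wrist_force: [0.6, 0.2, -2.0]
width: 0.0079
```

```bash
python3 go.py .485 .3725 .2 93.8 1;python3 - <<'E'
from station import robot
import cv2,numpy as np,pickle
p=robot.snapshot("scene"); cv2.imwrite("pics/g_scene.png",p["img"][60:,140:420,::-1])
from h import *
m=robot.cut_out(p,"plate_center")
for d in m[:2]: 
    print(d["conf"],d["box"])
for X in [(.485,.3725,.137),(.53,.3755,.137),(.44,.3695,.137)]: print(proj(p,X))
E
```

```text
t 26.07 pos [0.4841 0.3733 0.1997] psi 93.72 w 0.0079 F [ 0.6  0.2 -2. ] zax [ 0.  0. -1.] q [ 0.62  0.17  1.79 -0.    1.18 -1.02]
dist [ 0.9 -0.8  0.3] dyaw -0.08
[-0.8  0.9 -0.3] -0.08
0.86 [197.0, 159.8, 32.0, 16.5]
[214.60163689 173.91441288]
[228.49251314 168.62547943]
[200.47582213 179.31749754]
```

View pics/g_scene.png

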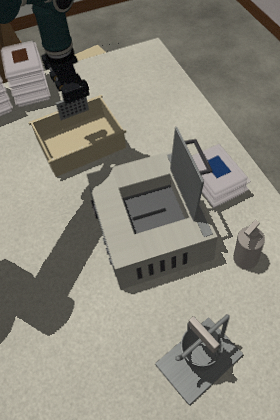

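```bash
python3 -c "
from station import robot
print(robot.finish_job())"
```

```text
the job is handed in; nothing more can be done
None
```

The job is handed in at about 26 s. The pail hangs on the hook stand, the flap stands open at about 1.66 rad, and the gripper holds the filter plate over the tub.

- **Pail:** I set it on the arm at the rest point, felt the contact, and let go. It shows hanging in every later picture that has the hook in view.
- **Flap:** I swung it up by its bar and released it; it stayed put. The angle comes from the arm's travel, and the pictures show it upright.
- **Plate:** It came straight up out of the slot and is held upright over the middle of the tub. The tool is within about 1 mm of the tub centre I measured. The plate's lower edge is at about 0.137 m, roughly 57 mm above the rim. The gripper opening reads 7.9 mm and the wrist carries about 2 N, which fits the plate's thickness and weight.
- **Bystanders:** The clear packs and the pump bottle look unmoved in the last pictures.

**Forces and checks:** The highest wrist reading I saw was about 14 N, during the flap swing. No check failed. The nearest thing to a disagreement is the plate's outline in the last picture, whose left and lower edges sit about 3 pixels from where I expected them.

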